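Clear the packing block and spin-check a rotor under its guard

TASK

Take the chunk of packing wood that stands in the rotor's way out from under the guard and put it into the round steel scrap bowl, then spin the rotor by hand (push a vane), either way round, to check that it turns freely: it must go well past one full turn from where it stood and still be coasting by itself with nothing touching it; then let it come to rest. Do not knock hard against the bar guard, and leave the steel bush on the base plate and the other things on the bench where they are.

Things in the scene. Friction and masses are not known exactly. Their poses are not given: they have to be found in the camera images.
- stand: rotor test stand, fixed to the bench. Origin: on the bench top, straight below the rotor's axis; its -x side (front, open) faces roughly to the robot, +y is its left as the robot sees it. Dark steel base plate 300 (x from -175 to +125) x 280 (y) x 40 high, its top 40 above the bench. A bar guard stands over the rotor.
- guard: open frame of 12 mm bars at height 215 over the rotor, fixed; origin and axes as the stand's. Bars along y at x = -85, -15, 55, 105; side bars along x at y = -120, +120; two posts, 24 square, at x = 105, y = -120 and +120. Front and sides below the bars are open: reach in from the front with the tool tilted about 40 degrees, fingers pointing down and away from the robot.
- rotor_axis (a point): point on the rotor's axis at the top of its hub, 96 above the bench. Cast aluminium rotor, about 1 kg: hub of diameter 60, three straight upright vanes, each 10 thick, reaching from the hub to 95 from the axis, from 56 to 90 above the bench. Free bearings: pushed on a vane and let go at 3 rad/s it coasts for several seconds and about a turn or more.
- rotor (a joint): angle of the rotor about its vertical axis, rad, growing anticlockwise seen from above, unlimited, counting on over full turns; starts between -0.3 and 0.3. At 0 one vane points along the stand's +x (to the back), the others 120 degrees to either side, so the middle of a gap between two vanes faces the front (-x).
- block: chunk of pale packing wood, 34 x 34 x 45 high, loose, about 35 g; origin: centre of its underside. Stands on the base plate in the rotor's front gap, under the guard's front bar, about 88 in front of the axis, in the way of the vanes, with some 30 free to the vane on either side.
- bowl: round open steel scrap bowl, diameter 152 at the floor and 170 at the rim, 75 high, wall 4, fixed on the bench at one side of the stand (a square grey parts tray 150 x 150 x 45 with bearings in it stands at the other side); origin: centre of its underside.
- bowl_in (a point): centre of the bowl's inner floor.
- bush: steel bush (plain short tube, outer diameter 34, bore 20, 22 high) standing on the front right part of the base plate; origin: centre of its underside. Not scrap: leave it
- spanner: steel spanner lying on the bench near the robot. Leave it
- race: flat steel bearing ring, outer diameter 110, 22 high, on the bench near the robot; origin: centre of its underside. Leave it
- grease: white jar with a black cap, diameter 60, 85 high; origin: centre of its underside. Leave it
- carton: cardboard box 90 x 120 x 60 high; origin: centre of its underside. Leave it
- flange: steel flange, diameter 68, 36 high with its hub; origin: centre of its underside. Leave it
Mind the look-alikes: they are no part of the job. Of the things like the bowl, leave any that is red or yellow; of the rest the larger one is meant.

How it is judged:
By the outcome, as a careful person would: the job done as asked, in the order asked, and still so for the second after the job is handed in, with the robot touching nothing.
It also fails if it takes over 64 s, if anything falls off the work surface, if the arm or the gripper's body presses on something with over 40 N, if the wrist force passes 120 N, or if a joint passes its speed limit or range.

ROBOT

A 6-joint arm with a two-finger parallel gripper is mounted at the origin on the work surface. World frame = base frame: x ahead of the robot, y to its left, z up, the work surface at z = 0. Lengths are in m, angles in degrees, forces in N, time in s.
With the tool pointing down it reaches from about 0.4 to 0.825 m from the base axis. Payload 7 kg.
Tool frame: the origin (TCP) lies between the finger pads; the fingertips stand 25 mm ahead of it and the grasp point (between the pads) lies 6 mm ahead of it; z points along the fingers, y is the line along which they close (so a half turn about z gives the same grasp; the last joint's range is limited). The gripper opens to 88 mm and grips with 3 to 60 N. Pads are 19 mm wide; open, the fingers measure 130 mm over their backs; the gripper's body (78 mm by 193 mm) begins 47 mm behind the grasp point.
Start: joints at [-54.081, 20.546, 0.682, 0, -70.136, -16.507], TCP at [0.224, -0.637, 0.252] pointing down, gripper open.
Joint ranges: [-176.03, 176.03], [-82.01, 121.73], [-58.28, 71.71], [-173.87, 95.51], [-174.79, -0.11], [-173.66, 173.66]. Speed limits (degrees/s): [136.94, 136.94, 172.46, 180, 180, 180].

INTERFACE

Orientations are given as [roll, pitch, yaw] about the fixed x, y, z axes, in that order (R = Rz(yaw) Ry(pitch) Rx(roll)).
In Python, from plant import status, optics, job gives the robot as it stands. The module is installed in compiled form; this text tells all that it offers.
- The arm moves only by the shell command python3 -m pendant, which reads ROWS from standard input. ROWS is a JSON list of rows, 1 to 8 of them, each written [[dx, dy, dz], turn, opening]: dx, dy, dz in m, then a turn about the tool's z in degrees, then the finger opening in m; each row is the pose to reach, as a shift and turn from the pose commanded when the command began, along the tool's axes at that moment; what a row does not reach only later rows make up. A row lasts 1/8 s, in which the tool goes at most 0.0625 m and 10.7 degrees, less where a joint would pass 70% of its speed; a pose out of reach is approached as far as the arm can. The fingers move at their own pace and stop on an object; the grip force is fixed at half the most. Time passes only in rows, so rows that do not move let the fingers close. It prints the time, the measured TCP pose, the force, the opening and the grip force at its end. Input that does not fit is refused with a message, and nothing moves.
- status.get_obs(): the state, without advancing time (a new reading comes with each control period).
- optics.snapshot(name): name is "scene" or "top" or "wrist"; returns a dict with "frame" (480x640x3 uint8, red, green, blue), "z_map" (480x640 float32, m along the optical axis (not along the pixel's ray), 0 where there is no reading), "fovy" (degrees; the focal length in pixels is half the picture's height over the tangent of half this angle, whatever the lens; pixels are square), "cx", "cy" (the principal point, pixels), "k1" (the pictures are not rectified: a ray, as slopes to the right and down, at radius r is drawn at 1 + k1 r^2 times it, then the intrinsics apply), "R" (3x3) and "t" (3): a world point X has camera coordinates R X + t; the wrist camera has in their place "T_tool_cam" (4x4, takes a point from camera to tool coordinates, whose origin is the TCP and whose axes are the flange's). Camera axes: x right, y down, z forward; pixel columns grow to the right and rows downward; lengths in m; the calibration is good to about 2 mm. A picture is of the moment at which its call begins: read the wrist's pose just before it.
- job.close_job(): hands the job in; it is judged then, once.
The state is a dict: "clock": time; "joint_pos": joint angles; "qvel": joint speeds; "tau": joint torques, N m; "tool_pos": TCP position; "orientation": TCP orientation; "force": force on the tool from outside, world axes, zero at the start; "moment": the same for the moment, N m; "opening": finger opening in m; "gripper_force": force on a finger pad.
Only numpy, scipy, OpenCV 4.12 (cv2) and the standard library are available. Lean on these libraries where they do the work, as an engineer would, in place of code of your own. Each camera call takes 0.05 s, during which the arm holds its last target. There are 200 camera calls.

## Working session

There is one attempt and no reset: what is moved stays moved. The work goes in short steps, Python scripts to look and compute and a shell command to move; the robot and the scene stay as the last step left them, time stands still between calls to the robot, and variables do not carry over. Pictures are saved under pics/ and viewed, at most 10 in all, crops included, and the job is handed in when it is done.

```bash
mkdir -p pics; cat > h.py <<'E'
import numpy as np, cv2
from plant import status, optics
from scipy.spatial.transform import Rotation as Ro
def snap(n):
    o=status.get_obs(); s=optics.snapshot(n); s['o']=o; return s
def save(s,f,crop=None,k=1):
    im=s['frame'][:,:,::-1]
    if crop: x0,y0,x1,y1=crop; im=im[y0:y1,x0:x1]
    cv2.imwrite('pics/'+f,cv2.resize(im,None,fx=k,fy=k,interpolation=cv2.INTER_CUBIC))
def K(s):
    f=240/np.tan(np.radians(s['fovy']/2)); return f
def ray(s,u,v):
    f=K(s); d=np.array([(u-s['cx'])/f,(v-s['cy'])/f]); p=d.copy()
    for _ in range(20): p=d/(1+s['k1']*(p@p))
    return np.array([p[0],p[1],1])
def pose(s):
    if 'R' in s: return s['R'].T, -s['R'].T@s['t']
    o=s['o']; R=Ro.from_euler('xyz',o['orientation'],degrees=True).as_matrix(); T=s['T_tool_cam']
    return R@T[:3,:3], R@T[:3,3]+np.array(o['tool_pos'])
def px(s,u,v,z=None):
    r=ray(s,u,v); R,t=pose(s)
    if z is None: return R@(r*s['z_map'][int(v),int(u)])+t
    d=R@r; return t+d*(z-t[2])/d[2]
def cloud(s):
    f=K(s); v,u=np.mgrid[:480,:640]; d=np.stack([(u-s['cx'])/f,(v-s['cy'])/f],-1); p=d.copy()
    for _ in range(20): p=d/(1+s['k1']*(p**2).sum(-1,keepdims=True))
    R,t=pose(s); z=s['z_map'][...,None]
    return np.concatenate([p*z,z],-1)@R.T+t
E
python3 - <<'E'
from h import *
import pickle
for n in('scene','top'):
    s=snap(n); save(s,n+'0.png',k=1.25); pickle.dump(s,open(n+'.pkl','wb'))
    print(n,pose(s)[1],s['fovy'])
print(status.get_obs())
E
```

```text
scene [ 1.23014845 -0.13561471  0.96557359] 54.62329629859731
top [ 0.19917257 -0.10180673  1.62206614] 44.56470907701904
{'clock': 0.1, 'joint_pos': array([-5.40819630e+01,  2.05872106e+01,  6.39542920e-01, -1.76919678e-02,
       -7.01349315e+01, -1.65062194e+01]), 'qvel': array([ 0.11822479, -0.12091017,  0.15195262,  0.04103609,  0.07838939,
       -0.06431929]), 'tau': array([ 4.80056369e-04, -5.84162521e+01,  2.93751007e+01,  7.01547280e+00,
        1.02054072e-02, -5.66768222e-05]), 'tool_pos': array([ 0.22418256, -0.63626985,  0.25072179]), 'orientation': array([ 1.79916079e+02, -7.52310366e-03, -1.60594201e+02]), 'force': array([ 0.17406915, -0.20853741,  0.49297046]), 'moment': array([-0.00616032,  0.05178995,  0.05263438]), 'gripper_force': 0.0, 'opening': 0.0878805655199064}
```

View pics/top0.png

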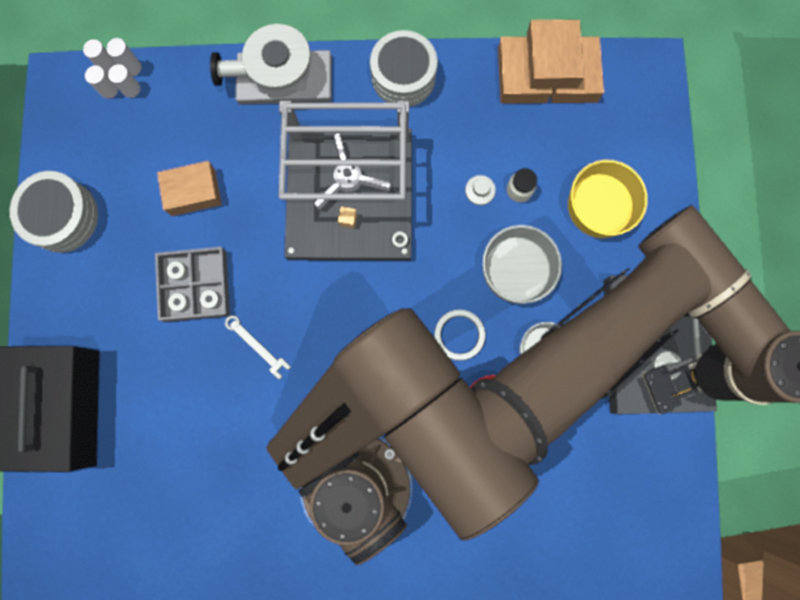

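View pics/scene0.png

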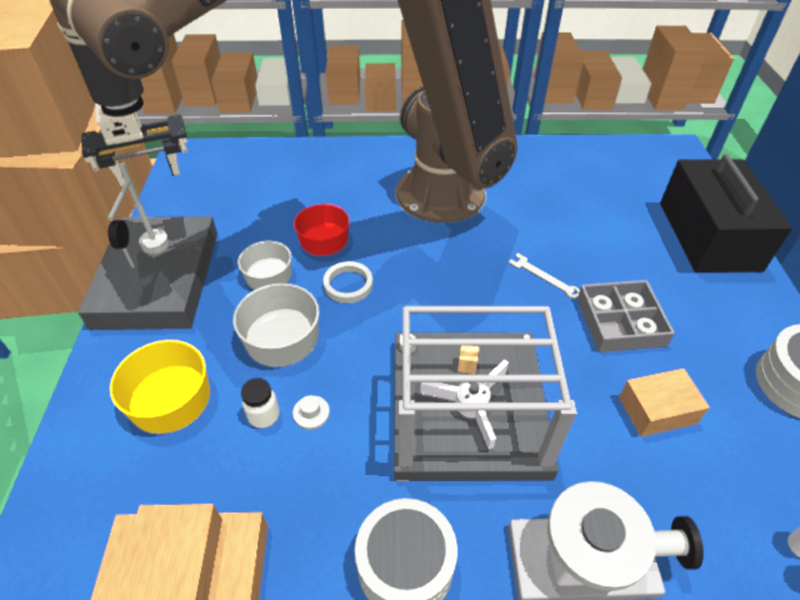

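The top picture (800 wide) shows these candidates:
- **Block:** pale chunk at (347,216). The cartons at (188,188) and (550,60) are far bigger.
- **Bowl:** steel at (522,264). The look-alikes are yellow (607,200), a smaller steel one (540,335) and red (485,385).
- **Other things:** rotor hub at (346,175), bush at (400,239).

I choose the larger steel bowl at (522,264).

```bash
python3 - <<'E'
from h import *
import pickle
s=pickle.load(open('top.pkl','rb')); c=pickle.load(open('scene.pkl','rb'))
save(s,'crop.png',(210,70,460,250),3.2)
C=cloud(s)
m=(C[...,2]>0.078)&(C[...,2]<0.1)
def P(u,v,z=None): return px(s,u/1.25,v/1.25,z).round(4)
print('block',P(347,216),'hub',P(346,175),'bowl floor',P(522,264),'bush',P(393,240), 'plate FL',P(287,259,.04),'FR',P(411,259,.04))
print('guard bars z', P(345,197,.215),P(282,104,.215),P(408,104,.215),P(281,197,.215),P(407,197,.215))
# bowl rim
r=(abs(C[...,2]-0.075)<0.006)&(C[...,1]<-0.2)&(C[...,1]>-0.5)&(C[...,0]>0.28)&(C[...,0]<0.6)
q=C[r][:,:2]; print('rim',len(q),q.mean(0),q.min(0),q.max(0))
pc=P(522,264)
k=(C[...,2]>0.077)&(C[...,2]<0.092)&(abs(C[...,0]-P(347,216)[0])<.05)&(abs(C[...,1]-P(347,216)[1])<.05)
print('blocktop',k.sum(),C[k].mean(0),cv2.minAreaRect(C[k][:,:2].astype(np.float32)))
E
```

```text
block [0.5844 0.0068 0.0848] hub [0.6696 0.0068 0.1061] bowl floor [ 0.4866 -0.38    0.0047] bush [ 0.5331 -0.0914  0.0685] plate FL [0.5012 0.1431 0.04  ] FR [ 0.4959 -0.13    0.04  ]
guard bars z [0.5906 0.0013 0.215 ] [0.7894 0.1288 0.215 ] [ 0.7831 -0.1276  0.215 ] [0.5935 0.1288 0.215 ] [ 0.5881 -0.1216  0.215 ]
rim 332 [ 0.48889678 -0.3823518 ] [ 0.39275803 -0.49951907] [ 0.59992144 -0.28493847]
blocktop 153 [0.58651349 0.00846457 0.08487809] ((0.5932029485702515, 0.02583315595984459), (0.07397054135799408, 0.03823588043451309), 71.72711944580078)
```

View pics/crop.png

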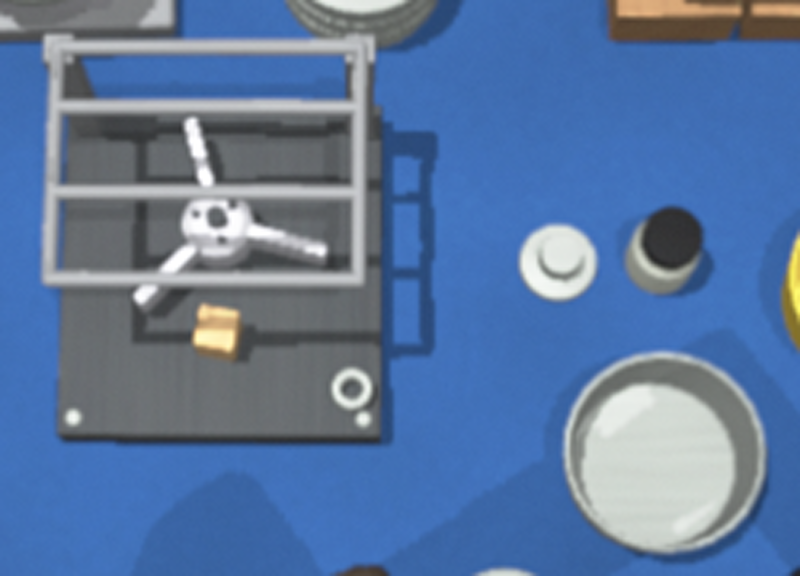

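The crop shows the block at about (219,324), with a vane on either side. The hub is at (216,220), the bush at (352,388) and the steel bowl at (665,455). The rows can't tilt the tool directly, so I'll lift clear first and see how the arm behaves at its reach limit in free air.

```bash
echo '[[[0, 0, -0.06], 0, 0.088], [[0, 0, -0.12], 0, 0.088], [[0, 0, -0.18], 0, 0.088], [[-0.05, 0.03, -0.2], 5, 0.088], [[-0.1, 0.06, -0.2], 10, 0.088], [[-0.15, 0.09, -0.2], 15, 0.088], [[-0.2, 0.12, -0.2], 19.4, 0.088], [[-0.25, 0.15, -0.2], 19.4, 0.088]]' | python3 -m pendant
python3 - <<'E'
from h import *
import pickle
s=pickle.load(open('top.pkl','rb'))
f=lambda u,v,z:px(s,210+u/3.2,70+v/3.2,z).round(4)
print('hub',f(216,220,.096),'block',f(220,324,.085),'vane tips',f(190,122,.09),f(145,297,.09),f(322,248,.09))
print('bush',f(352,388,.062),'rim L R T B',f(565,455,.075),f(765,455,.075),f(665,355,.075),f(665,551,.075))
print('plate corners',f(59,437,.04),f(381,437,.04))
print('front bar ends',f(45,281,.215),f(362,281,.215),'back',f(58,45,.215),f(362,45,.215))
o=status.get_obs();print(o['joint_pos'].round(1),o['tool_pos'],o['orientation'])
E
```

```text
clock: 1.1
tool_pos: [0.4111, -0.4103, 0.4513]
orientation: [180.0, -0.0, 179.9]
force: [0.8, -0.8, -0.3]
opening: 0.0874
gripper_force: 0.0
hub [0.6762 0.0056 0.096 ] block [0.5886 0.0036 0.085 ] vane tips [0.766  0.0278 0.09  ] [0.6121 0.0664 0.09  ] [ 0.6516 -0.0834  0.09  ]
bush [ 0.5363 -0.1066  0.062 ] rim L R T B [ 0.4728 -0.2841  0.075 ] [ 0.4699 -0.453   0.075 ] [ 0.5573 -0.3721  0.075 ] [ 0.3902 -0.3649  0.075 ]
plate corners [0.5031 0.1464 0.04  ] [ 0.4976 -0.1308  0.04  ]
front bar ends [0.593  0.1306 0.215 ] [ 0.5877 -0.1155  0.215 ] back [0.7869 0.1223 0.215 ] [ 0.781  -0.1193  0.215 ]
[-25.7   8.1   9.4  -0.  -91.3 -64.4] [ 0.41107128 -0.41032508  0.45132337] [ 1.79981168e+02 -1.28492949e-02  1.79946785e+02]
```

```bash
echo '[[[-0.02, 0.055, 0], 0, 0.06], [[-0.04, 0.11, 0], 0, 0.06], [[-0.06, 0.165, 0], 0, 0.06], [[-0.08, 0.22, 0], 0, 0.06], [[-0.1, 0.275, 0], 0, 0.06], [[-0.12, 0.33, 0], 0, 0.06], [[-0.14, 0.385, 0], 0, 0.06], [[-0.15, 0.41, 0], 0, 0.06]]' | python3 -m pendant
echo '[[[-0.06, 0, 0], 0, 0.06], [[-0.12, 0, 0], 0, 0.06], [[-0.18, 0, 0], 0, 0.06], [[-0.24, 0, 0], 0, 0.06], [[-0.3, 0, 0], 0, 0.06], [[-0.36, 0, 0], 0, 0.06], [[-0.42, 0, 0], 0, 0.06]]' | python3 -m pendant
python3 -c "
from plant import status
o=status.get_obs();print(o['joint_pos'].round(1),o['tool_pos'],o['orientation'])"
```

```text
clock: 2.1
tool_pos: [0.5606, 0.0008, 0.4507]
orientation: [180.0, -0.1, -179.9]
force: [-0.8, -0.2, -0.3]
opening: 0.06
gripper_force: 0.0
clock: 2.98
tool_pos: [0.918, -0.0015, 0.4077]
orientation: [-179.6, 1.4, -180.0]
force: [0.5, 0.5, -1.3]
opening: 0.0604
gripper_force: 0.0
[  12.2   49.7   71.2    0.8 -110.3 -101.9] [ 0.91795523 -0.00154038  0.40768458] [-179.5681204     1.38524589 -179.95980982]
```

```bash
echo '[[[-0.06, 0, 0], 0, 0.06], [[-0.12, 0, 0], 0, 0.06], [[-0.18, 0, 0], 0, 0.06], [[-0.24, 0, 0], 0, 0.06], [[-0.3, 0, 0], 0, 0.06], [[-0.36, 0, 0], 0, 0.06]]' | python3 -m pendant
python3 -c "
from plant import status
o=status.get_obs();print(o['joint_pos'].round(1),o['tool_pos'],o['orientation'])"
```

```text
clock: 3.72
tool_pos: [0.9844, -0.0014, 0.3428]
orientation: [-179.4, 5.8, -180.0]
force: [-1.0, -0.2, 0.0]
opening: 0.0597
gripper_force: 0.0
[  11.8   54.3   71.7    1.8 -101.8 -101.3] [ 0.98442415 -0.00140311  0.34277187] [-179.36948712    5.79295792 -179.95654446]
```

```bash
echo '[[[0.06, 0, 0], 0, 0.06], [[0.12, 0, 0], 0, 0.06]]' | python3 -m pendant
echo '[[[0.06, 0, 0], 0, 0.06], [[0.12, 0, 0], 0, 0.06], [[0.18, 0, 0], 0, 0.06]]' | python3 -m pendant
python3 -c "
from plant import status
o=status.get_obs();print(o['joint_pos'].round(1),o['tool_pos'],o['orientation'])"
```

```text
clock: 3.98
tool_pos: [0.9016, -0.0004, 0.331]
orientation: [-179.3, 5.6, -180.0]
force: [1.1, 0.5, 3.4]
opening: 0.06
gripper_force: 0.0
clock: 4.35
tool_pos: [0.7203, -0.0008, 0.3185]
orientation: [-179.4, 5.8, -180.0]
force: [-0.5, -0.4, 1.6]
opening: 0.0597
gripper_force: 0.0
[  16.5   19.7    6.9    2.4  -71.7 -107.1] [ 0.72034754 -0.00084355  0.31846252] [-179.37380669    5.84994515 -179.95664304]
```

```bash
echo '[[[-0.06, 0, 0], 0, 0.06], [[-0.12, 0, -0.02], 0, 0.06], [[-0.18, 0, -0.04], 0, 0.06], [[-0.24, 0, -0.06], 0, 0.06], [[-0.3, 0, -0.08], 0, 0.06], [[-0.36, 0, -0.1], 0, 0.06], [[-0.42, 0, -0.12], 0, 0.06], [[-0.48, 0, -0.14], 0, 0.06]]' | python3 -m pendant
echo '[[[-1, 0, -0.3], 0, 0.06], [[-1, 0, -0.3], 0, 0.06], [[-1, 0, -0.3], 0, 0.06], [[-1, 0, -0.3], 0, 0.06]]' | python3 -m pendant
python3 -c "
from plant import status
o=status.get_obs();print(o['joint_pos'].round(1),o['tool_pos'],o['orientation'])"
```

```text
clock: 5.35
tool_pos: [0.9776, 0.0008, 0.3988]
orientation: [-179.0, 9.4, -179.9]
force: [0.0, -0.2, 1.1]
opening: 0.0602
gripper_force: 0.0
clock: 5.85
tool_pos: [1.0044, 0.0023, 0.3914]
orientation: [-178.7, 12.6, -179.8]
force: [-0.1, -0.3, -0.4]
opening: 0.0601
gripper_force: 0.0
[  12.5   52.2   71.7    4.   -97.5 -101.6] [1.00438326 0.00225004 0.39139476] [-178.65774798   12.61394901 -179.83938005]
```

```bash
echo '[[[-1, 0, -0.6], 0, 0.06], [[-1, 0, -0.6], 0, 0.06], [[-1, 0, -0.6], 0, 0.06], [[-1, 0, -0.6], 0, 0.06], [[-1, 0, -0.6], 0, 0.06], [[-1, 0, -0.6], 0, 0.06], [[-1, 0, -0.6], 0, 0.06], [[-1, 0, -0.6], 0, 0.06]]' | python3 -m pendant
echo '[[[-1, 0, 0], 0, 0.06], [[-1, 0, 0], 0, 0.06], [[-1, 0, 0], 0, 0.06], [[-1, 0, 0], 0, 0.06], [[-1, 0, 0], 0, 0.06], [[-1, 0, 0], 0, 0.06], [[-1, 0, 0], 0, 0.06], [[-1, 0, 0], 0, 0.06]]' | python3 -m pendant
```

```text
clock: 6.85
tool_pos: [0.9804, 0.0066, 0.4674]
orientation: [-178.3, 16.0, -179.7]
force: [-0.1, -0.2, -0.4]
opening: 0.0603
gripper_force: 0.0
clock: 7.85
tool_pos: [1.0548, 0.0064, 0.3886]
orientation: [-177.9, 19.5, -179.6]
force: [-0.4, 0.7, -0.6]
opening: 0.0601
gripper_force: 0.0
```

```bash
echo '[[[-1, 0, -0.1], 0, 0.06], [[-1, 0, -0.1], 0, 0.06], [[-1, 0, -0.1], 0, 0.06], [[-1, 0, -0.1], 0, 0.06], [[-1, 0, -0.1], 0, 0.06], [[-1, 0, -0.1], 0, 0.06], [[-1, 0, -0.1], 0, 0.06], [[-1, 0, -0.1], 0, 0.06]]' | python3 -m pendant
echo '[[[-1, 0, 0], 0, 0.06], [[-1, 0, 0], 0, 0.06], [[-1, 0, 0], 0, 0.06], [[-1, 0, 0], 0, 0.06], [[-1, 0, 0], 0, 0.06], [[-1, 0, 0], 0, 0.06], [[-1, 0, 0], 0, 0.06], [[-1, 0, 0], 0, 0.06]]' | python3 -m pendant
python3 -c "
from plant import status
o=status.get_obs();print(o['joint_pos'].round(1),o['tool_pos'],o['orientation'])"
```

```text
clock: 8.85
tool_pos: [1.0853, 0.0079, 0.3799]
orientation: [-177.5, 23.1, -179.5]
force: [-0.4, -0.6, -0.1]
opening: 0.06
gripper_force: 0.0
clock: 9.85
tool_pos: [1.1187, 0.0087, 0.3653]
orientation: [-177.1, 26.7, -179.3]
force: [0.1, 0.5, 0.3]
opening: 0.0599
gripper_force: 0.0
[  12.9   56.4   71.7    8.4  -79.7 -102.5] [1.11866947 0.00868662 0.36526612] [-177.06547871   26.72337533 -179.27157708]
```

```bash
echo '[[[-1, 0, 0], 0, 0.06], [[-1, 0, 0], 0, 0.06], [[-1, 0, 0], 0, 0.06], [[-1, 0, 0], 0, 0.06], [[-1, 0, 0], 0, 0.06], [[-1, 0, 0], 0, 0.06], [[-1, 0, 0], 0, 0.06], [[-1, 0, 0], 0, 0.06]]' | python3 -m pendant
echo '[[[-1, 0, 0.1], 0, 0.06], [[-1, 0, 0.1], 0, 0.06], [[-1, 0, 0.1], 0, 0.06], [[-1, 0, 0.1], 0, 0.06], [[-1, 0, 0.1], 0, 0.06], [[-1, 0, 0.1], 0, 0.06], [[-1, 0, 0.1], 0, 0.06], [[-1, 0, 0.1], 0, 0.06]]' | python3 -m pendant
cat >> h.py <<'E'
def delta(target,off=0.006):
    "world target of grasp point -> tool-frame shift"
    o=status.get_obs(); R=Ro.from_euler('xyz',o['orientation'],degrees=True).as_matrix()
    return (R.T@(np.array(target)-o['tool_pos'])-[0,0,off]).round(4)
E
python3 - <<'E'
from h import *
o=status.get_obs();print(o['joint_pos'].round(1),o['tool_pos'],o['orientation'])
print(Ro.from_euler('xyz',o['orientation'],degrees=True).as_matrix().round(3))
print(delta([.47,.0,.30]))
E
```

```text
clock: 10.85
tool_pos: [1.1388, 0.0102, 0.3763]
orientation: [-176.6, 30.3, -179.0]
force: [-0.2, 0.9, -0.5]
opening: 0.06
gripper_force: 0.0
clock: 11.85
tool_pos: [1.164, 0.0107, 0.3766]
orientation: [-176.1, 33.9, -178.8]
force: [-0.1, 0.6, -0.8]
opening: 0.0601
gripper_force: 0.0
[  13.    57.6   71.7   10.9  -71.7 -103.4] [1.16395493 0.01066935 0.3766235 ] [-176.14415801   33.92339282 -178.77570456]
[[-0.83   0.016  0.558]
 [-0.018  0.998 -0.055]
 [-0.558 -0.056 -0.828]]
[ 0.6187 -0.0176 -0.3293]
```

```bash
echo '[[[0.053, -0.0015, -0.028], 0, 0.06], [[0.106, -0.003, -0.056], 0, 0.06], [[0.159, -0.0045, -0.084], 0, 0.06], [[0.212, -0.006, -0.112], 0, 0.06], [[0.265, -0.0075, -0.14], 0, 0.06], [[0.318, -0.009, -0.168], 0, 0.06], [[0.371, -0.0105, -0.196], 0, 0.06], [[0.424, -0.012, -0.224], 0, 0.06]]' | python3 -m pendant
echo '[[[0.053, -0.0015, -0.028], 0, 0.06], [[0.106, -0.003, -0.056], 0, 0.06], [[0.159, -0.0045, -0.084], 0, 0.06], [[0.195, -0.0055, -0.105], 0, 0.06], [[0.195, -0.0055, -0.105], 0, 0.06]]' | python3 -m pendant
python3 - <<'E'
from h import *
import pickle
s=snap('wrist'); save(s,'w1.png',k=1.25); pickle.dump(s,open('w1.pkl','wb'))
o=s['o'];print(o['joint_pos'].round(1),o['tool_pos'],o['orientation'])
E
```

```text
clock: 12.85
tool_pos: [0.7238, 0.0041, 0.3307]
orientation: [-176.2, 34.0, -178.8]
force: [0.6, 0.2, 1.4]
opening: 0.0598
gripper_force: 0.0
clock: 13.48
tool_pos: [0.5031, 0.0006, 0.3096]
orientation: [-176.3, 34.1, -178.8]
force: [1.3, -0.2, 0.6]
opening: 0.0603
gripper_force: 0.0
[  32.3  -17.4  -53.3   40.1  -32.3 -152.5] [0.50314211 0.00056145 0.30958312] [-176.26873282   34.08890183 -178.76798451]
```

View pics/w1.png

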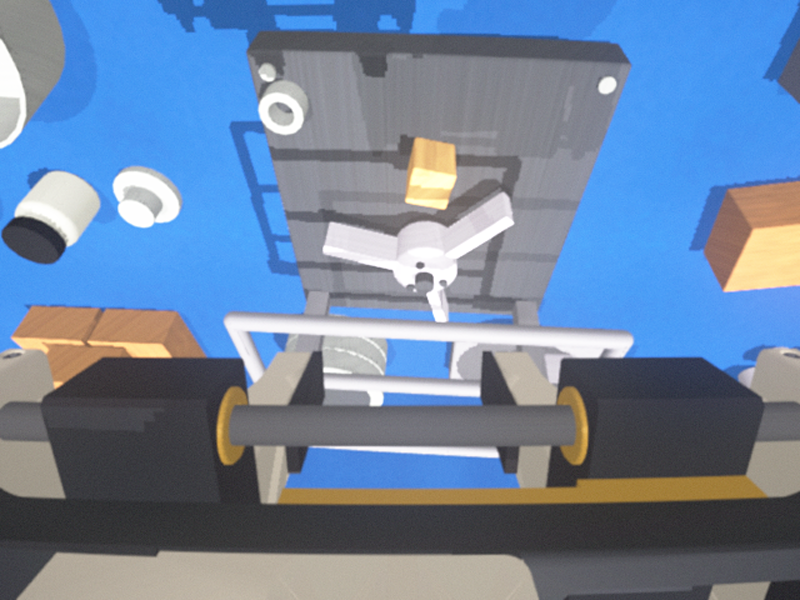

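The wrist view is inverted, with the robot side at the top. It shows the block at (432,172), standing alone between the front vanes (335,243) and (490,220). The bush is at (284,108).

```bash
python3 - <<'E'
from h import *
import pickle
s=pickle.load(open('w1.pkl','rb')); print(s['T_tool_cam'].round(3), pose(s)[1])
C=cloud(s)
F=lambda u,v,z=None:px(s,u/1.25,v/1.25,z).round(4)
for p in [(432,158),(432,190),(425,240),(284,100)]: print(p,F(*p))
im=s['frame'].astype(int); m=(im[...,0]-im[...,2]>60)&(abs(C[...,0]-.59)<.06)&(abs(C[...,1])<.06)
q=C[m]; t=q[abs(q[:,2]-.085)<.004]; print(m.sum(),len(t),q.min(0),q.max(0)); 
b=cv2.minAreaRect(t[:,:2].astype(np.float32));print(b)
print('hub',C[(abs(C[...,2]-.096)<.002)&(np.hypot(C[...,0]-.675,C[...,1]-.005)<.04)].mean(0))
R,tc=pose(s)
save(s,'w1c.png',(240,90,440,270),4)
E
```

```text
[[-0.    -0.958 -0.288  0.078]
 [ 1.     0.    -0.002 -0.   ]
 [ 0.002 -0.288  0.958 -0.133]
 [ 0.     0.     0.     1.   ]] [0.36403871 0.00579611 0.37536753]
(432, 158) [0.5693 0.009  0.0668]
(432, 190) [0.5863 0.0098 0.0848]
(425, 240) [0.6464 0.0055 0.0783]
(284, 100) [ 0.5255 -0.1004  0.0614]
1438 548 [ 0.56596337 -0.01423981  0.03753155] [0.64341292 0.03032872 0.08610351]
((0.5856518149375916, 0.007805123925209045), (0.0340164452791214, 0.035515185445547104), 78.40465545654297)
hub [0.67029691 0.00540302 0.09566001]
```

View pics/w1c.png

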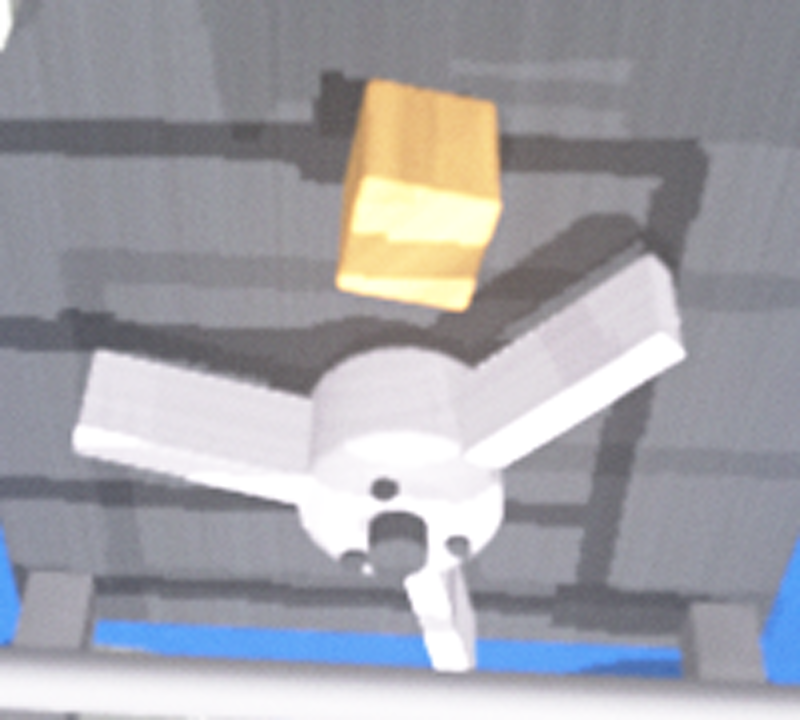

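```bash
python3 -c "
from h import *
print(delta([.526,.013,.155]),delta([.582,.0075,.072]))"
```

```text
[0.0691 0.0204 0.1335] [0.0694 0.0202 0.2337]
```

```bash
echo '[[[0.04, 0.01, 0.04], 5, 0.052], [[0.069, 0.02, 0.08], 10, 0.052], [[0.069, 0.02, 0.13], 10, 0.052], [[0.069, 0.02, 0.134], 10, 0.052], [[0.069, 0.02, 0.134], 10, 0.052]]' | python3 -m pendant
python3 - <<'E'
from h import *
o=status.get_obs();print(o['joint_pos'].round(1),o['orientation'])
print(delta([.582,.0075,.072]))
E
```

```text
clock: 14.15
tool_pos: [0.5485, 0.0092, 0.2053]
orientation: [177.3, 29.3, 169.4]
force: [-0.4, -0.8, 0.0]
opening: 0.0519
gripper_force: 0.0
[  20.3   -3.5  -58.2   56.   -14.7 -172.4] [177.30533336  29.27601415 169.37435682]
[ 0.0362 -0.0017  0.1266]
```

```bash
echo '[[[0.018, -0.001, 0.015], -3, 0.052], [[0.034, -0.002, 0.04], -3, 0.052], [[0.036, -0.002, 0.06], -3, 0.052]]' | python3 -m pendant
python3 - <<'E'
from h import *
o=status.get_obs();print(o['joint_pos'].round(1),o['orientation'])
print(delta([.582,.0075,.072]))
E
```

```text
clock: 14.52
tool_pos: [0.5622, 0.0109, 0.1685]
orientation: [178.7, 26.6, 173.0]
force: [-0.3, -0.1, 0.5]
opening: 0.0523
gripper_force: 0.0
[  16.6    1.5  -58.2   60.7  -10.5 -171.5] [178.72658091  26.57687486 172.97551497]
[ 0.0252 -0.0031  0.0892]
```

The arm is pinned at the J3 limit with the wrist nearly straight. I'll fit its kinematics from the logged poses and look for a joint branch that fits.

```bash
cat > kin.py <<'E'
import numpy as np
from scipy.optimize import least_squares
from scipy.spatial.transform import Rotation as Ro
D=[([-54.0820,20.5872,.63954,-.0177,-70.1349,-16.5062],[.22418,-.63627,.25072],[179.916,-.0075,-160.594]),
([-25.7,8.1,9.4,0,-91.3,-64.4],[.41107,-.41033,.45132],[179.98,-.013,179.947]),
([12.2,49.7,71.2,.8,-110.3,-101.9],[.91796,-.00154,.40768],[-179.568,1.385,-179.96]),
([11.8,54.3,71.7,1.8,-101.8,-101.3],[.98442,-.0014,.34277],[-179.369,5.793,-179.957]),
([16.5,19.7,6.9,2.4,-71.7,-107.1],[.72035,-.00084,.31846],[-179.374,5.85,-179.957]),
([12.5,52.2,71.7,4,-97.5,-101.6],[1.00438,.00225,.39139],[-178.658,12.614,-179.839]),
([12.9,56.4,71.7,8.4,-79.7,-102.5],[1.11867,.00869,.36527],[-177.065,26.723,-179.272]),
([13,57.6,71.7,10.9,-71.7,-103.4],[1.16395,.01067,.37662],[-176.144,33.923,-178.776]),
([32.3,-17.4,-53.3,40.1,-32.3,-152.5],[.50314,.00056,.30958],[-176.269,34.089,-178.768]),
([20.3,-3.5,-58.2,56,-14.7,-172.4],[.5485,.0092,.2053],[177.305,29.276,169.374]),
([16.6,1.5,-58.2,60.7,-10.5,-171.5],[.5622,.0109,.1685],[178.727,26.577,172.976])]
Q=np.array([d[0] for d in D])
def fk(q,p):
    a1,h,l2,e,l3,d,L,s4,s6,o6,g,lx=p
    e_=lambda ax,a:Ro.from_euler(ax,a,degrees=True).as_matrix()
    R=e_('z',q[0]); t=R@[a1,d,h]
    R=R@e_('y',q[1]); t=t+R@[lx,0,l2]
    R=R@e_('y',-q[2]); t=t+R@[l3,0,e]
    R=R@e_('x',s4*q[3])@e_('y',-q[4]); t=t+R@[L,g,0]
    R=R@e_('x',s6*q[5]+o6)@e_('y',90)
    return R,t
def fit():
    best=None
    for s4 in(1,-1):
     for s6 in(1,-1):
      for o in (0,90,180,-90):
        def r(x):
            p=np.r_[x[:7],s4,s6,x[7],x[8],x[9]]; out=[]
            for q,t,w in D:
                R,tt=fk(q,p); Rm=Ro.from_euler('xyz',w,degrees=True).as_matrix()
                out+=list((tt-t)*5)+list((R-Rm).ravel()*.5)
            return out
        f=least_squares(r,[0.05,.45,.45,0,.45,-.1,.25,o,0,0])
        if best is None or f.cost<best[0]: best=(f.cost,np.r_[f.x[:7],s4,s6,f.x[7],f.x[8],f.x[9]],f.fun)
    return best
if __name__=='__main__':
    b=fit(); print(b[0],b[1].round(4)); np.save('p.npy',b[1])
    for q,t,w in D: print(((fk(q,b[1])[1]-t)*1000).round(1))
E
python3 kin.py
```

```text
6.753386869443193e-05 [-3.00000e-04  2.00700e-01  6.00900e-01 -6.00000e-04  4.63800e-01
 -0.00000e+00  3.53800e-01 -1.00000e+00 -1.00000e+00 -9.00002e+01
 -1.91600e-01  5.00000e-04]
[ 0.1  0.2 -0.3]
[ 0.1 -0.2  0.4]
[-0.2 -0.8 -0.5]
[0.  0.3 0.1]
[ 0.2 -0.1  0.4]
[ 0.1 -0.4 -1.2]
[-0.1  0.9  0.9]
[ 0.1 -0.2  0.3]
[ 0.   0.1 -0.3]
[-0.2 -0.  -0.1]
[-0.   0.2  0.2]
```

```bash
cat > ik.py <<'E'
from kin import *
p=np.load('p.npy')
lo=np.array([-176.03,-82.01,-58.28,-173.87,-174.79,-173.66])+.5; hi=np.array([176.03,121.73,71.71,95.51,-.11,173.66])-.5
def tool(tilt,az,flip,yd):
    # z axis tilted `tilt` from down toward azimuth az; y as near as possible to yd
    t,a=np.radians([tilt,az]); z=np.array([np.sin(t)*np.cos(a),np.sin(t)*np.sin(a),-np.cos(t)])
    y=np.array(yd,float)*(-1 if flip else 1); y-=z*(y@z); y/=np.linalg.norm(y)
    return np.c_[np.cross(y,z),y,z]
def ik(pos,R,n=25,off=.006,seed=0,q0=None):
    tcp=np.array(pos)-R[:,2]*off; rng=np.random.default_rng(seed); S=[]
    def r(q):
        A,t=fk(q,p); return np.r_[(t-tcp)*5,(A-R).ravel()]
    for k in range(n):
        q=np.clip(q0,lo+.1,hi-.1) if q0 is not None and k==0 else rng.uniform(lo,hi)*[.4,1,1,1,1,1]
        f=least_squares(r,q,bounds=(lo,hi),x_scale=30,max_nfev=100)
        if f.cost<1e-5 and not any(abs(f.x-s).max()<2 for s in S): S.append(f.x)
    return S
E
python3 - <<'E'
from ik import *
for flip in(0,1):
  for tilt in(28,34,40):
    for az in(-30,0,30):
      R=tool(tilt,az,flip,[.2,.98,0])
      for pos,n in(([.582,.0075,.072],'G'),):
        for s in ik(pos,R): print(flip,tilt,az,n,s.round(0))
E
```

```text
0 28 30 G [ 13.  14. -32. -26. -18. -88.]
0 34 30 G [  7.  14. -30. -42. -19. -67.]
0 40 30 G [ -2.  15. -28. -59. -23. -42.]
1 28 30 G [ 13.  14. -32. -26. -18.  92.]
1 34 30 G [  7.  14. -30. -42. -19. 113.]
1 40 30 G [ -2.  15. -28. -59. -23. 138.]
```

```bash
python3 - <<'E'
from ik import *
for tilt in(22,28,34,40):
    for az in(-45,-12,0,8,16,24):
      yd=[np.sin(np.radians(6)),np.cos(np.radians(6)),0]
      R=tool(tilt,az,0,yd)
      for s in ik([.58,.0075,.068],R,n=15): print(tilt,az,s.round(0),'ytilt',round(np.degrees(np.arcsin(R[2,1])),0))
E
```

```text
22 16 [  21.   14.  -46.   13.   -8. -128.] ytilt 8.0
22 24 [  19.   15.  -37.   -7.  -16. -106.] ytilt 10.0
28 -45 [ 18.  16. -58.  85. -25. 162.] ytilt -16.0
28 24 [ 17.  14. -38. -17. -11. -94.] ytilt 12.0
34 24 [ 12.  14. -34. -36. -11. -70.] ytilt 14.0
40 -12 [ -17.   14.  -40. -144.   -5.   62.] ytilt -3.0
40 16 [ 10.  13. -34. -51.  -5. -52.] ytilt 11.0
40 24 [  2.  14. -30. -60. -16. -38.] ytilt 15.0
```

```bash
python3 - <<'E'
from ik import *
for tilt in(38,42,46,50):
    for az in(-24,-16,-8,0,8,16):
      yd=[np.sin(np.radians(8)),np.cos(np.radians(8)),0]
      R=tool(tilt,az,0,yd)
      for s in ik([.58,.0075,.068],R,n=15): print(tilt,az,s.round(0),'ytilt',round(np.degrees(np.arcsin(R[2,1])),0))
E
```

```text
38 -16 [ -20.   14.  -49. -169.  -11.   88.] ytilt -4.0
42 -16 [ -20.   16.  -54. -172.  -22.   92.] ytilt -4.0
42 16 [  4.  13. -32. -65.  -9. -35.] ytilt 12.0
46 -16 [ -21.   18.  -57. -173.  -31.   93.] ytilt -4.0
46 -8 [ -23.   16.  -48. -151.  -22.   73.] ytilt 0.0
46 0 [ -14.   14.  -36. -117.  -12.   32.] ytilt 4.0
46 8 [ -8.  14. -33. -95. -11.   5.] ytilt 8.0
46 16 [ -9.  14. -31. -86. -17.  -4.] ytilt 12.0
50 -8 [ -26.   20.  -54. -156.  -35.   81.] ytilt 0.0
50 0 [ -25.   17.  -45. -135.  -27.   60.] ytilt 4.0
50 8 [ -21.   16.  -38. -115.  -24.   35.] ytilt 8.0
50 16 [ -18.   16.  -34. -100.  -26.   19.] ytilt 12.0
```

```bash
cat > sim.py <<'E'
from ik import *
def track(q,poses,step=.02):
    """poses: list of (TCPgrasp pos,R); local IK, print joints at each waypoint"""
    for pos,R in poses:
        A,t=fk(q,p); g0=t+A[:,2]*.006; dR=Ro.from_matrix(R@A.T).as_rotvec(); d=np.array(pos)-g0
        n=int(max(np.linalg.norm(d)/step,np.degrees(np.linalg.norm(dR))/3,1))+1; mj=0
        for i in range(1,n+1):
            Ri=Ro.from_rotvec(dR*i/n).as_matrix()@A; tc=g0+d*i/n-Ri[:,2]*.006
            f=least_squares(lambda x:np.r_[(fk(x,p)[1]-tc)*5,(fk(x,p)[0]-Ri).ravel()],np.clip(q,lo+.01,hi-.01),bounds=(lo,hi),x_scale=30,max_nfev=60)
            mj=max(mj,abs(f.x-q).max()); q=f.x
            if f.cost>2e-5: print('  off',i,n,round(f.cost,5))
        print(np.round(pos,3),q.round(0),'maxstep',round(mj,1))
    return q
E
python3 - <<'E'
from sim import *
import pickle
from h import cloud
C=cloud(pickle.load(open('top.pkl','rb')))
for x0,x1,y0,y1 in((.8,1.2,-.1,.2),(.8,1.2,.2,.6),(.4,.8,.2,.6)):
    m=(C[...,0]>x0)&(C[...,0]<x1)&(C[...,1]>y0)&(C[...,1]<y1); print(x0,y0,C[m][:,2].max() if m.any() else None)
yd=[np.sin(np.radians(4)),np.cos(np.radians(4)),0]
for tilt,az in((42,12),(44,16),(40,20),(46,8)):
    R=tool(tilt,az,0,yd); g=np.array([.58,.0075,.068]); z=R[:,2]
    S=ik([.95,.4,.38],R,n=20)
    for q in S:
        if abs(q[3])<60:
            print(tilt,az,'start',q.round(0)); track(q,[([.6,.1,.36],R),(g-z*.25,R),(g-z*.1,R),(g,R)])
E
```

```text
0.8 -0.1 0.1507796048397243
0.8 0.2 0.14266538585118949
0.4 0.2 0.09397646679708482
42 12 start [  38.   31.   11.   31.  -35. -148.]
[0.6  0.1  0.36] [  31.  -11.  -46.   42.  -19. -156.] maxstep 3.6
  off 6 13 0.0001
  off 7 13 0.00065
  off 8 13 0.00165
  off 9 13 0.003
  off 10 13 0.0046
  off 11 13 0.00631
  off 12 13 0.00798
  off 13 13 0.00943
[ 0.416 -0.027  0.254] [  26.  -29.  -58.   12.  -22. -124.] maxstep 5.3
  off 1 8 0.00029
  off 2 8 0.00111
  off 3 8 0.00232
  off 4 8 0.00379
  off 5 8 0.00539
  off 6 8 0.00683
  off 7 8 0.00664
  off 8 8 0.00543
[ 0.515 -0.006  0.142] [ 16.  -1. -46. -34.  -1. -71.] maxstep 18.6
[0.58  0.008 0.068] [ 10.  13. -34. -57.  -1. -43.] maxstep 9.3
44 16 start [  37.   30.    8.   30.  -30. -147.]
[0.6  0.1  0.36] [  29.  -11.  -47.   39.  -14. -153.] maxstep 3.6
  off 6 13 0.00014
  off 7 13 0.00054
  off 8 13 0.00114
  off 9 13 0.00185
  off 10 13 0.00254
  off 11 13 0.00312
  off 12 13 0.00348
  off 13 13 0.00353
[ 0.413 -0.04   0.248] [  22.  -29.  -58.    4.  -18. -112.] maxstep 5.5
  off 1 8 9e-05
  off 2 8 0.00031
  off 3 8 0.00059

[... 946 characters left out ...]
 off 23 24 0.00072
  off 24 24 0.00043
[0.6  0.1  0.36] [  24.  -11.  -52.   64.  -12. -173.] maxstep 3.7
  off 1 13 5e-05
  off 2 13 0.00017
  off 3 13 0.00052
  off 4 13 0.00204
  off 5 13 0.0045
  off 6 13 0.00784
  off 7 13 0.01194
  off 8 13 0.01668
  off 9 13 0.02183
  off 10 13 0.02711
  off 11 13 0.03208
  off 12 13 0.0362
  off 13 13 0.03883
[ 0.402 -0.018  0.242] [  23.  -29.  -58.    3.  -18. -112.] maxstep 9.2
  off 1 8 0.00052
  off 2 8 0.00198
  off 3 8 0.00415
  off 4 8 0.0067
  off 5 8 0.0075
  off 6 8 0.00692
  off 7 8 0.00536
  off 8 8 0.00336
[ 0.509 -0.003  0.137] [  9.  -1. -42. -62.  -1. -37.] maxstep 20.5
[0.58  0.008 0.068] [ -8.  14. -33. -95. -11.   8.] maxstep 18.8
```

```bash
cat > clr.py <<'E'
import numpy as np
def clr(R,g,hub=(.674,.005)):
    out=9
    for y in np.linspace(-.12,.12,121):
        for bx in(-.085,):
            b=R.T@(np.array([hub[0]+bx-.0013*0+(y)*.024,hub[1]+y,.215])-g)
            if abs(b[1])<.1 and b[2]<-.041: out=min(out,-b[0]-.045)
    return out
E
python3 - <<'E'
from sim import *; from clr import clr
g=np.array([.58,.0075,.068])
for tilt,az,ya in((30,24,4),(34,22,4),(36,20,4),(38,18,4),(40,20,6)):
    yd=[-np.sin(np.radians(ya)),np.cos(np.radians(ya)),0]
    R=tool(tilt,az,0,yd); z=R[:,2]
    print('==',tilt,az,'clr',round(clr(R,g),3),'yt',np.degrees(np.arcsin(R[2,1])).round(1))
    for q in ik([.95,.4,.38],R,n=15):
        if abs(q[3])<60:
            track(q,[([.6,.05,.36],R),(g-z*.1+[-.03,0,.08],R),(g-z*.1,R),(g,R)])
E
```

```text
== 30 24 clr 0.023 yt 8.6
[0.6  0.05 0.36] [  23.   -5.  -21.   -1.  -44. -106.] maxstep 4.1
[ 0.504 -0.013  0.235] [ 19.  -9. -39.  -5. -30. -98.] maxstep 2.3
[ 0.534 -0.013  0.155] [ 17.   1. -41. -11. -19. -90.] maxstep 2.4
[0.58  0.008 0.068] [ 16.  14. -37. -23. -11. -78.] maxstep 2.8
== 34 22 clr 0.032 yt 8.4
[0.6  0.05 0.36] [  24.   -7.  -25.    2.  -38. -108.] maxstep 3.7
[ 0.498 -0.013  0.231] [  20.  -12.  -45.   -2.  -23. -101.] maxstep 2.4
[ 0.528 -0.013  0.151] [ 17.  -1. -45. -12. -12. -90.] maxstep 3.7
[0.58  0.008 0.068] [ 14.  13. -36. -32.  -8. -67.] maxstep 4.6
== 36 20 clr 0.037 yt 7.6
[0.6  0.05 0.36] [  25.   -8.  -29.    5.  -34. -112.] maxstep 3.6
[ 0.495 -0.013  0.229] [  22.  -13.  -50.    5.  -17. -109.] maxstep 2.5
[ 0.525 -0.013  0.149] [  20.   -1.  -53.    1.   -3. -104.] maxstep 3.2
[0.58  0.008 0.068] [ 14.  13. -36. -37.  -6. -62.] maxstep 11.6
== 38 18 clr 0.042 yt 6.8
[0.6  0.05 0.36] [  26.  -10.  -32.   10.  -30. -117.] maxstep 3.6
[ 0.491 -0.012  0.227] [  23.  -15.  -57.   17.  -10. -122.] maxstep 2.6
  off 1 5 5e-05
  off 2 5 0.00021
  off 3 5 0.00041
  off 4 5 0.0006
  off 5 5 0.00053
[ 0.521 -0.012  0.147] [ 20.  -1. -53.  -4.  -1. -98.] maxstep 9.9
[0.58  0.008 0.068] [ 13.  13. -35. -43.  -5. -55.] maxstep 10.0
== 40 20 clr 0.043 yt 6.9
[0.6  0.05 0.36] [  25.  -10.  -33.    7.  -28. -111.] maxstep 3.5
[ 0.49  -0.014  0.225] [  22.  -15.  -56.    9.   -9. -111.] maxstep 2.4
  off 3 5 2e-05
[ 0.52  -0.014  0.145] [ 17.  -1. -46. -23.  -5. -75.] maxstep 20.2
[0.58  0.008 0.068] [  5.  13. -31. -57. -11. -33.] maxstep 11.7
```

```bash
python3 - <<'E'
from h import *; from sim import *
import pickle
for n in('top','scene'):
    C=cloud(pickle.load(open(n+'.pkl','rb')))
    for x0,x1,y0,y1 in((0,.35,.3,.6),(.35,.7,.3,.6),(0,.35,.6,1.2),(.35,.7,.6,1.2)):
        m=(C[...,0]>x0)&(C[...,0]<x1)&(C[...,1]>y0)&(C[...,1]<y1); print(n,x0,y0,C[m][:,2].max() if m.any() else None)
o=status.get_obs(); R=Ro.from_euler('xyz',o['orientation'],degrees=True).as_matrix()
print('z',R[:,2].round(3),'y',R[:,1].round(3))
for t in ([.49,.02,.31],[.42,.45,.40],[.32,.85,.42]): print(delta(t))
q=o['joint_pos']; z=lambda a:Ro.from_rotvec(R[:,2]*np.radians(a)).as_matrix()@R
track(q,[([.49,.02,.31],z(-10)),([.42,.45,.40],z(-40)),([.32,.85,.42],z(-40))])
E
```

```text
top 0 0.3 0.15185363349870817
top 0.35 0.3 0.09397646679708482
top 0 0.6 0.19513234146567915
top 0.35 0.6 0.1000187337538192
scene 0 0.3 0.1454888703825017
scene 0.35 0.3 0.08997783993462138
scene 0 0.6 0.1916462863659264
scene 0.35 0.6 0.09423816921549755
z [ 0.447 -0.033 -0.894] y [0.112 0.993 0.02 ]
[ 0.0018  0.0038 -0.1651]
[ 0.0707  0.4249 -0.2908]
[ 0.1942  0.8114 -0.3664]
[0.49 0.02 0.31] [  37.  -16.  -44.   25.  -44. -139.] maxstep 12.7
[0.42 0.45 0.4 ] [  79.    3.  -17.   29.  -69. -146.] maxstep 3.1
[0.32 0.85 0.42] [  91.   41.   42.   27.  -93. -147.] maxstep 5.0
```

```bash
echo '[[[0, 0, -0.055], -4, 0.052], [[0, 0.001, -0.11], -8, 0.052], [[0.002, 0.004, -0.165], -10, 0.052], [[0.011, 0.056, -0.18], -17, 0.052], [[0.02, 0.108, -0.197], -24, 0.052], [[0.029, 0.16, -0.212], -30, 0.052], [[0.038, 0.213, -0.228], -36, 0.052], [[0.046, 0.266, -0.244], -40, 0.052]]' | python3 -m pendant
python3 -c "
from h import *
o=status.get_obs();print(o['joint_pos'].round(1)); print(delta([.32,.85,.42]),delta([.5,1.5,.7]))"
```

```text
clock: 15.52
tool_pos: [0.4409, 0.2893, 0.3717]
orientation: [-163.2, 20.7, -143.4]
force: [0.3, 0.3, -0.5]
opening: 0.052
gripper_force: 0.0
[  70.5   -7.9  -32.4   29.3  -61.3 -140.4]
[-0.2386  0.5113 -0.1201] [-0.8351  0.8871 -0.3106]
```

```bash
echo '[[[-0.025, 0.054, -0.012], 0, 0.052], [[-0.05, 0.107, -0.025], 0, 0.052], [[-0.075, 0.16, -0.037], 0, 0.052], [[-0.1, 0.214, -0.05], 0, 0.052], [[-0.125, 0.267, -0.062], 0, 0.052], [[-0.15, 0.321, -0.075], 0, 0.052], [[-0.175, 0.375, -0.088], 0, 0.052], [[-0.2, 0.43, -0.1], 0, 0.052]]' | python3 -m pendant
python3 -c "
from h import *
o=status.get_obs();print(o['joint_pos'].round(1)); print((delta(np.array(o['tool_pos'])+[.3,.87,.35])).round(2))"
```

```text
clock: 16.52
tool_pos: [0.3386, 0.7609, 0.4155]
orientation: [-163.2, 20.7, -143.6]
force: [0.6, 1.8, 0.8]
opening: 0.052
gripper_force: 0.0
[  89.2   30.2   21.4   26.5  -83.5 -149.5]
[-0.83  0.48 -0.21]
```

```bash
echo '[[[-0.83, 0.48, -0.21], 0, 0.052], [[-0.83, 0.48, -0.21], 0, 0.052], [[-0.83, 0.48, -0.21], 0, 0.052], [[-0.83, 0.48, -0.21], 0, 0.052], [[-0.83, 0.48, -0.21], 0, 0.052], [[-0.83, 0.48, -0.21], 0, 0.052], [[-0.83, 0.48, -0.21], 0, 0.052], [[-0.83, 0.48, -0.21], 0, 0.052]]' | python3 -m pendant
cat > st.py <<'E'
from h import *
o=status.get_obs();print(o['joint_pos'].round(1)); R=Ro.from_euler('xyz',o['orientation'],degrees=True).as_matrix()
print('tilt',np.degrees(np.arccos(-R[2,2])).round(1),'az',np.degrees(np.arctan2(R[1,2],R[0,2])).round(1),'y',R[:,1].round(3))
print((delta(np.array(o['tool_pos'])+[.3,.87,.35])).round(2))
E
python3 st.py
```

```text
clock: 17.52
tool_pos: [0.4099, 0.9128, 0.4345]
orientation: [-164.3, 23.8, -142.8]
force: [-0.4, -0.3, 0.3]
opening: 0.0522
gripper_force: 0.0
[  85.3   56.2   71.7   28.5 -100.3 -134.9]
tilt 28.3 az 2.5 y [-0.496  0.833 -0.247]
[-0.84  0.49 -0.15]
```

```bash
echo '[[[-0.8, 0.6, -0.2], 0, 0.052], [[-0.8, 0.6, -0.2], 0, 0.052], [[-0.8, 0.6, -0.2], 0, 0.052], [[-0.8, 0.6, -0.2], 0, 0.052], [[-0.8, 0.6, -0.2], 0, 0.052], [[-0.8, 0.6, -0.2], 0, 0.052], [[-0.8, 0.6, -0.2], 0, 0.052], [[-0.8, 0.6, -0.2], 0, 0.052]]' | python3 -m pendant
python3 st.py
echo '[[[-0.8, 0.6, -0.1], 0, 0.052], [[-0.8, 0.6, -0.1], 0, 0.052], [[-0.8, 0.6, -0.1], 0, 0.052], [[-0.8, 0.6, -0.1], 0, 0.052], [[-0.8, 0.6, -0.1], 0, 0.052], [[-0.8, 0.6, -0.1], 0, 0.052], [[-0.8, 0.6, -0.1], 0, 0.052], [[-0.8, 0.6, -0.1], 0, 0.052]]' | python3 -m pendant
python3 st.py
```

```text
clock: 18.52
tool_pos: [0.4028, 0.9632, 0.3913]
orientation: [-165.4, 26.8, -141.8]
force: [0.3, 0.3, 0.6]
opening: 0.0521
gripper_force: 0.0
[  86.4   59.4   71.7   29.7  -94.8 -137.1]
tilt 30.2 az 8.1 y [-0.509  0.831 -0.226]
[-0.85  0.49 -0.1 ]
clock: 19.52
tool_pos: [0.406, 1.0068, 0.3535]
orientation: [-166.7, 29.8, -140.9]
force: [-0.0, -0.5, -0.4]
opening: 0.0518
gripper_force: 0.0
[  86.6   62.3   71.7   30.8  -89.  -138.8]
tilt 32.4 az 13.6 y [-0.524  0.828 -0.2  ]
[-0.85  0.49 -0.04]
```

```bash
echo '[[[-0.6, 0.8, 0], 0, 0.052], [[-0.6, 0.8, 0], 0, 0.052], [[-0.6, 0.8, 0], 0, 0.052], [[-0.6, 0.8, 0], 0, 0.052], [[-0.6, 0.8, 0], 0, 0.052], [[-0.6, 0.8, 0], 0, 0.052], [[-0.6, 0.8, 0], 0, 0.052], [[-0.6, 0.8, 0], 0, 0.052]]' | python3 -m pendant
echo '[[[-0.6, 0.8, 0], 0, 0.052], [[-0.6, 0.8, 0], 0, 0.052], [[-0.6, 0.8, 0], 0, 0.052], [[-0.6, 0.8, 0], 0, 0.052], [[-0.6, 0.8, 0], 0, 0.052], [[-0.6, 0.8, 0], 0, 0.052], [[-0.6, 0.8, 0], 0, 0.052]]' | python3 -m pendant
python3 st.py
cat > plan.py <<'E'
from h import *; from sim import *; from clr import clr
import sys
g=np.array([.58,.0075,.068])
o=status.get_obs(); R0=Ro.from_euler('xyz',o['orientation'],degrees=True).as_matrix(); z=R0[:,2]
best=None
# turn so that y heads yaw +ya (i.e. (-sin,cos))
for ya in (0,4,8):
    ts=np.arange(-90,91,.5); v=[]
    for t in ts:
        y=(Ro.from_rotvec(z*np.radians(t)).as_matrix()@R0)[:,1]; v.append(abs(np.degrees(np.arctan2(-y[0],y[1]))-ya))
    t=ts[int(np.argmin(v))]; R=Ro.from_rotvec(z*np.radians(t)).as_matrix()@R0
    print('ya',ya,'turn',t,'clr',round(clr(R,g),3),'yt',np.degrees(np.arcsin(R[2,1])).round(1))
    track(o['joint_pos'],[([.5,.5,.40],R0),([.5,.15,.36],R),(g-z*.1+[-.03,0,.08],R),(g-z*.1,R),(g,R)])
for w in ([.5,.5,.40],[.5,.15,.36],g-z*.1+[-.03,0,.08]): print(delta(w))
E
python3 plan.py
```

```text
clock: 20.52
tool_pos: [0.3386, 1.0771, 0.2756]
orientation: [-168.3, 32.7, -140.2]
force: [0.3, -0.8, -0.5]
opening: 0.0523
gripper_force: 0.0
clock: 21.4
tool_pos: [0.2851, 1.1203, 0.2391]
orientation: [-170.2, 35.5, -139.6]
force: [0.5, -0.5, 1.0]
opening: 0.0519
gripper_force: 0.0
[  93.6   70.3   71.7   34.7  -79.2 -149.2]
tilt 36.6 az 23.9 y [-0.565  0.814 -0.138]
[-0.85  0.49  0.09]
ya 0 turn 42.5 clr 0.031 yt 16.9
[0.5 0.5 0.4] [  70.    2.  -26.   40.  -42. -149.] maxstep 15.7
[0.5  0.15 0.36] [  46.  -19.  -43.   24.  -34. -157.] maxstep 2.3
[ 0.496 -0.017  0.228] [  17.  -12.  -43.  -10.  -22. -104.] maxstep 8.5
[ 0.526 -0.017  0.148] [ 12.   0. -40. -27. -16. -84.] maxstep 5.5
[0.58  0.008 0.068] [  8.  14. -32. -46. -13. -61.] maxstep 4.8
ya 4 turn 37.5 clr 0.039 yt 14.1
[0.5 0.5 0.4] [  70.    2.  -26.   40.  -42. -149.] maxstep 15.7
[0.5  0.15 0.36] [  46.  -19.  -43.   24.  -34. -152.] maxstep 2.3
[ 0.496 -0.017  0.228] [ 17. -12. -43. -10. -22. -99.] maxstep 8.5
[ 0.526 -0.017  0.148] [ 12.   0. -40. -27. -16. -79.] maxstep 5.5
[0.58  0.008 0.068] [  8.  14. -32. -46. -13. -56.] maxstep 4.8
ya 8 turn 33.0 clr 0.043 yt 11.5
[0.5 0.5 0.4] [  70.    2.  -26.   40.  -42. -149.] maxstep 15.7
[0.5  0.15 0.36] [  46.  -19.  -43.   24.  -34. -148.] maxstep 2.3
[ 0.496 -0.017  0.228] [ 17. -12. -43. -10. -22. -95.] maxstep 8.5
[ 0.526 -0.017  0.148] [ 12.   0. -40. -27. -16. -74.] maxstep 5.5
[0.58  0.008 0.068] [  8.  14. -32. -46. -13. -51.] maxstep 4.8
[ 0.1012 -0.6483 -0.1681]
[ 0.3094 -0.9276 -0.2206]
[ 0.4767 -1.0426 -0.1576]
```

```bash
echo '[[[0.005, -0.05, -0.035], 0, 0.056], [[0.015, -0.1, -0.06], 0, 0.056], [[0.025, -0.16, -0.08], 0, 0.056], [[0.035, -0.22, -0.095], 0, 0.056], [[0.045, -0.28, -0.11], 0, 0.056], [[0.055, -0.34, -0.125], 0, 0.056], [[0.065, -0.4, -0.14], 0, 0.056], [[0.075, -0.46, -0.155], 0, 0.056]]' | python3 -m pendant
python3 -c "
from h import *
g=np.array([.58,.0075,.068])
o=status.get_obs(); z=Ro.from_euler('xyz',o['orientation'],degrees=True).as_matrix()[:,2];print(o['joint_pos'].round(1))
for w in ([.5,.15,.36],g-z*.1+[-.03,0,.08]): print(delta(w))"; python3 st.py
```

```text
clock: 22.4
tool_pos: [0.4006, 0.7084, 0.3746]
orientation: [-170.3, 35.5, -139.6]
force: [0.7, 0.5, -0.6]
opening: 0.0561
gripper_force: 0.0
[  83.8   16.8  -13.1   43.4  -48.7 -162.7]
[ 0.2415 -0.5086 -0.0758]
[ 0.4088 -0.6238 -0.013 ]
[  83.8   16.8  -13.1   43.4  -48.7 -162.7]
tilt 36.6 az 24.0 y [-0.564  0.814 -0.137]
[-0.85  0.49  0.09]
```

```bash
echo '[[[0.024, -0.051, -0.008], 0, 0.056], [[0.048, -0.102, -0.016], 0, 0.056], [[0.072, -0.153, -0.024], 0, 0.056], [[0.096, -0.204, -0.032], 0, 0.056], [[0.12, -0.255, -0.04], 0, 0.056], [[0.144, -0.306, -0.048], 0, 0.056], [[0.168, -0.357, -0.056], 4, 0.056], [[0.192, -0.408, -0.064], 8, 0.056]]' | python3 -m pendant
python3 -c "
from h import *
g=np.array([.58,.0075,.068])
o=status.get_obs(); z=Ro.from_euler('xyz',o['orientation'],degrees=True).as_matrix()[:,2];print(o['joint_pos'].round(1))
for w in ([.5,.15,.36],g-z*.1+[-.03,0,.08]): print(delta(w))"; python3 st.py
```

```text
clock: 23.4
tool_pos: [0.4763, 0.2597, 0.3704]
orientation: [-176.2, 36.5, -149.5]
force: [1.2, -0.2, 1.2]
opening: 0.0563
gripper_force: 0.0
[  59.2  -16.1  -44.8   36.3  -35.5 -145.2]
[ 0.0345 -0.1071 -0.0115]
[ 0.1841 -0.2447  0.0511]
[  59.2  -16.1  -44.8   36.3  -35.5 -145.2]
tilt 36.7 az 24.0 y [-0.472  0.88  -0.054]
[-0.77  0.61  0.09]
```

```bash
echo '[[[0.017, -0.05, -0.006], 4, 0.056], [[0.034, -0.1, -0.01], 9, 0.056], [[0.07, -0.135, 0], 14, 0.056], [[0.107, -0.17, 0.012], 19, 0.056], [[0.14, -0.205, 0.028], 23, 0.056], [[0.165, -0.228, 0.04], 27, 0.056], [[0.184, -0.245, 0.051], 27, 0.056], [[0.184, -0.245, 0.051], 27, 0.056]]' | python3 -m pendant
python3 - <<'E'
from h import *; from clr import clr
g=np.array([.58,.0075,.068])
s=snap('wrist'); o=s['o']; R=Ro.from_euler('xyz',o['orientation'],degrees=True).as_matrix();z=R[:,2];print(o['joint_pos'].round(1),'clr',clr(R,g))
for w in (g-z*.1,g): print(delta(w))
C=cloud(s); im=s['frame'].astype(int); m=(im[...,0]-im[...,2]>60)&(abs(C[...,0]-.59)<.05)&(abs(C[...,1])<.05)&(abs(C[...,2]-.085)<.004)
print(m.sum(),cv2.minAreaRect(C[m][:,:2].astype(np.float32)))
save(s,'w2.png',k=1.0)
E
python3 st.py
```

```text
clock: 24.4
tool_pos: [0.4928, -0.0184, 0.2327]
orientation: [164.7, 33.6, 177.4]
force: [0.5, -0.6, 0.7]
opening: 0.0559
gripper_force: 0.0
[ 17.5 -11.7 -43.4  -9.9 -22.2 -97.5] clr 0.04268436614616651
[ 0.0203 -0.0208  0.0804]
[ 0.0204 -0.0209  0.1804]
477 ((0.5860421061515808, 0.007465356960892677), (0.03416679427027702, 0.0355076938867569), 76.7994155883789)
[ 17.7 -11.7 -43.4  -9.7 -22.2 -97.7]
tilt 36.6 az 23.8 y [-0.104  0.97   0.22 ]
[-0.41  0.89  0.09]
```

View pics/w2.png

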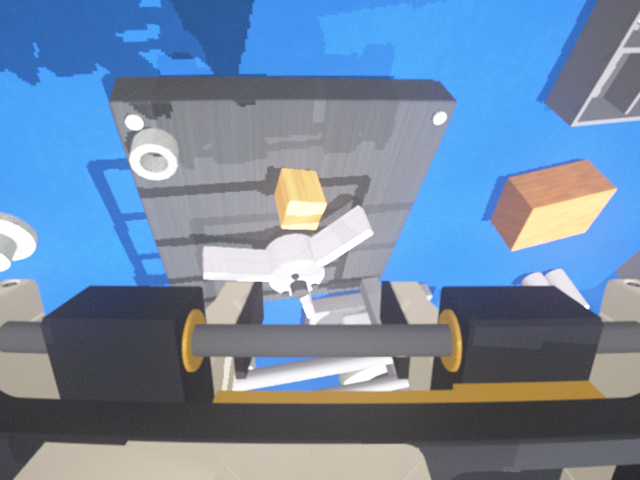

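The wrist view (640 wide) shows the block at (300,200) on the gripper's line, bush at (154,155), vanes clear. The guard gap calculates to about 40 mm. I'll go in slightly higher so the lower finger clears the plate.

```bash
python3 -c "
from h import *
print(delta([.581,.0075,.078]))"
echo '[[[0.014, -0.012, 0.04], 0, 0.056], [[0.014, -0.018, 0.08], 0, 0.056], [[0.014, -0.019, 0.12], 0, 0.056]]' | python3 -m pendant
python3 -c "
from h import *
print(delta([.581,.0075,.078]))"; python3 st.py
```

```text
[ 0.014  -0.0188  0.1729]
clock: 24.82
tool_pos: [0.5497, -0.0049, 0.1254]
orientation: [164.7, 33.8, 177.7]
force: [-0.3, -1.1, 0.3]
opening: 0.0561
gripper_force: 0.0
[ 0.0007 -0.0018  0.0521]
[ 11.8   5.6 -36.9 -32.6 -13.5 -69.9]
tilt 36.7 az 23.9 y [-0.109  0.97   0.219]
[-0.42  0.89  0.09]
```

```bash
echo '[[[0.001, -0.002, 0.026], 0, 0.056], [[0.001, -0.002, 0.052], 0, 0.056], [[0.001, -0.002, 0.052], 0, 0.056], [[0.001, -0.002, 0.052], 0, 0.02], [[0.001, -0.002, 0.052], 0, 0.02], [[0.001, -0.002, 0.052], 0, 0.02], [[0.001, -0.002, 0.052], 0, 0.02]]' | python3 -m pendant
python3 st.py
```

```text
clock: 25.7
tool_pos: [0.5765, 0.005, 0.0839]
orientation: [164.7, 33.8, 177.7]
force: [-2.2, 0.5, 5.6]
opening: 0.0407
gripper_force: 27.6
[  9.   12.4 -32.3 -43.4 -13.  -56.9]
tilt 36.8 az 23.9 y [-0.108  0.97   0.22 ]
[-0.41  0.89  0.09]
```

```bash
echo '[[[0, 0, -0.015], 0, 0.02], [[0, 0, -0.03], 0, 0.02], [[0, 0, -0.045], 0, 0.02]]' | python3 -m pendant
python3 - <<'E'
from h import *
s=snap('wrist'); save(s,'w3.png',(180,140,460,360),2.5)
E
```

```text
clock: 26.08
tool_pos: [0.5512, -0.0062, 0.1195]
orientation: [164.7, 33.7, 177.7]
force: [1.6, 0.4, -0.7]
opening: 0.0355
gripper_force: 28.9
```

View pics/w3.png

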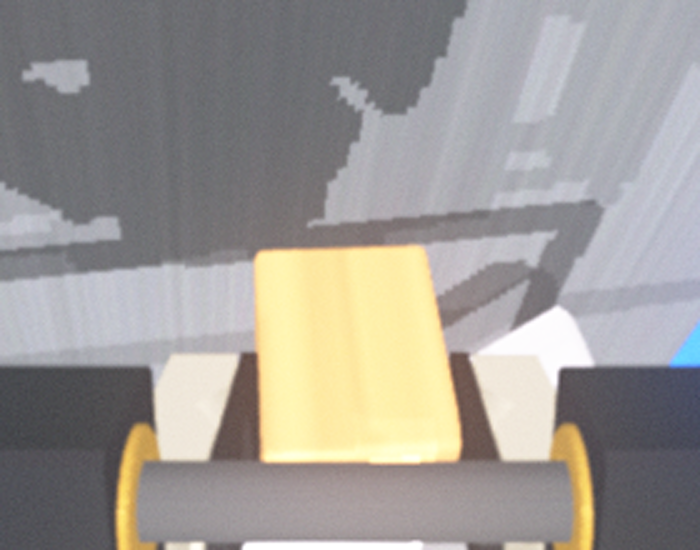

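The block is gripped squarely between the pads, its top at about (350,355) in the crop. Next is the path to the bowl.

```bash
python3 - <<'E'
from h import *; from sim import *
o=status.get_obs(); R=Ro.from_euler('xyz',o['orientation'],degrees=True).as_matrix();z=R[:,2]
w=[[.478,-.04,.22],[.455,-.15,.26],[.47,-.368,.23],[.473,-.365,.105]]
for p_ in w: print(delta(p_))
for t in(0,):
    Rt=Ro.from_rotvec(z*np.radians(t)).as_matrix()@R
    track(o['joint_pos'],[(w[0],R),(w[1],Rt),(w[2],Rt),(w[3],Rt)])
E
```

```text
[ 0.0041 -0.0029 -0.1334]
[-0.0028 -0.0983 -0.2047]
[-0.0059 -0.3179 -0.2252]
[ 0.0612 -0.3427 -0.1227]
[ 0.478 -0.04   0.22 ] [ 12. -12. -42. -17. -25. -87.] maxstep 4.0
[ 0.455 -0.15   0.26 ] [-15.  -9. -28. -32. -46. -55.] maxstep 7.2
[ 0.47  -0.368  0.23 ] [-43.  11.  -9. -39. -60. -28.] maxstep 4.0
[ 0.473 -0.365  0.105] [-44.  20. -14. -46. -51. -15.] maxstep 1.9
```

```bash
echo '[[[0.002, -0.001, -0.05], 0, 0.02], [[0.004, -0.003, -0.1], 0, 0.02], [[0.004, -0.012, -0.145], 0, 0.02], [[0, -0.05, -0.18], 0, 0.02], [[-0.003, -0.098, -0.205], 0, 0.02], [[-0.004, -0.153, -0.212], 0, 0.02], [[-0.005, -0.208, -0.218], 0, 0.02], [[-0.006, -0.263, -0.222], 0, 0.02]]' | python3 -m pendant
python3 -c "
from h import *
for p in ([.47,-.368,.2],[.473,-.365,.105]):print(delta(p))"; python3 st.py
```

```text
clock: 27.12
tool_pos: [0.4637, -0.3173, 0.2427]
orientation: [164.8, 33.8, 177.7]
force: [1.5, 0.7, 0.4]
opening: 0.0358
gripper_force: 28.9
[ 0.0167 -0.0592  0.0195]
[ 0.0671 -0.0773  0.098 ]
[-38.1   6.3 -13.6 -38.7 -57.4 -31.8]
tilt 36.7 az 23.8 y [-0.107  0.97   0.218]
[-0.41  0.89  0.09]
```

```bash
echo '[[[0.017, -0.045, 0.015], 0, 0.02], [[0.033, -0.075, 0.045], 0, 0.02], [[0.055, -0.077, 0.08], 0, 0.02], [[0.067, -0.077, 0.098], 0, 0.02], [[0.067, -0.077, 0.098], 0, 0.02], [[0.067, -0.077, 0.098], 0, 0.07], [[0.067, -0.077, 0.098], 0, 0.07], [[0.067, -0.077, 0.098], 0, 0.07]]' | python3 -m pendant
python3 st.py
echo '[[[0, 0, -0.03], 0, 0.07], [[0, 0, -0.07], 0, 0.07], [[0, 0, -0.12], 0, 0.07]]' | python3 -m pendant
python3 - <<'E'
from h import *
s=snap('wrist'); save(s,'w4.png',k=1)
t=snap('scene'); C=cloud(t); im=t['frame'].astype(int)
m=(im[...,0]-im[...,2]>60)&(np.hypot(C[...,0]-.473,C[...,1]+.368)<.075)
print(m.sum(),C[m].min(0),C[m].max(0),C[m].mean(0))
E
```

```text
clock: 28.12
tool_pos: [0.4702, -0.364, 0.1106]
orientation: [164.8, 33.8, 177.7]
force: [0.4, -0.2, 0.1]
opening: 0.06
gripper_force: 0.0
[-43.6  19.6 -14.2 -45.6 -50.4 -15.8]
tilt 36.6 az 23.8 y [-0.107  0.97   0.218]
[-0.42  0.89  0.09]
clock: 28.5
tool_pos: [0.4037, -0.3925, 0.2066]
orientation: [164.7, 33.6, 177.7]
force: [1.2, -0.8, 0.7]
opening: 0.0701
gripper_force: 0.0
282 [ 0.46396007 -0.37355763  0.00720759] [ 0.50070053 -0.33926624  0.05655091] [ 0.48788852 -0.35456549  0.03910363]
```

View pics/w4.png

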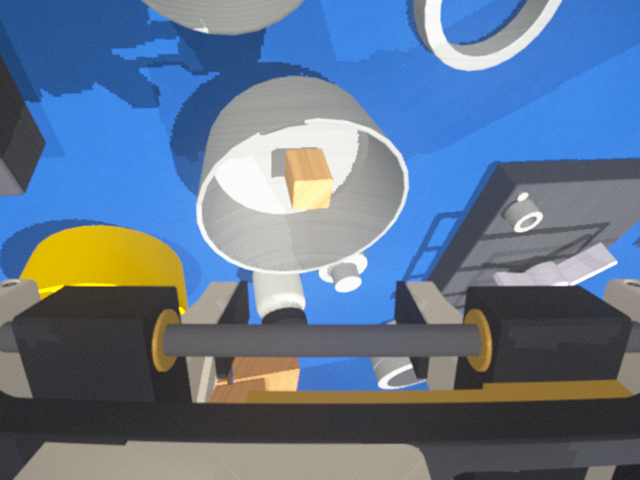

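The block lies in the steel bowl, at (308,180) in this picture. Next is the spin: hook in left of the front-left vane and sweep to -y (anticlockwise), then pull out along the tool axis.

```bash
cat > plan2.py <<'E'
from h import *; from sim import *; from clr import clr
o=status.get_obs(); R=Ro.from_euler('xyz',o['orientation'],degrees=True).as_matrix();z=R[:,2]
A=np.array([.6,.125,.083]); 
print('clr',[round(clr(R,np.array([.6,y,.083])),4) for y in(.125,.06,0,-.06)])
w=[[.44,-.2,.28],A-z*.13,A,[.6,.06,.083],[.6,0,.083],[.598,-.03,.083],np.array([.59,-.06,.083])-z*.06]
for p_ in w: print(delta(p_))
track(o['joint_pos'],[(x,R) for x in w])
E
python3 plan2.py
```

```text
clr [np.float64(0.0219), np.float64(0.0199), np.float64(0.0187), np.float64(0.0175)]
[-0.0627  0.2008  0.0045]
[-0.0756  0.4577  0.1968]
[-0.0756  0.4577  0.3268]
[-0.0776  0.3946  0.3115]
[-0.0794  0.3363  0.2974]
[-0.0787  0.3073  0.2892]
[-0.0729  0.279   0.2178]
[ 0.44 -0.2   0.28] [-24.  -8. -23. -34. -53. -48.] maxstep 3.7
  off 15 17 0.00028
  off 16 17 0.00108
  off 17 17 0.00237
[0.529 0.094 0.187] [  29.   -5.  -58.   29.   -2. -144.] maxstep 13.2
  off 1 7 0.00039
  off 2 7 0.00132
  off 3 7 0.00228
  off 4 7 0.00295
  off 5 7 0.00327
  off 6 7 0.0033
  off 7 7 0.00312
[0.6   0.125 0.083] [ 28.  14. -38. -25.  -1. -89.] maxstep 9.8
[0.6   0.06  0.083] [ 22.  13. -39. -23.  -1. -87.] maxstep 1.4
[0.6   0.    0.083] [  9.  13. -31. -41. -13. -59.] maxstep 10.8
[ 0.598 -0.03   0.083] [  3.  14. -29. -44. -17. -52.] maxstep 3.9
[ 0.557 -0.074  0.131] [ -2.   7. -31. -39. -23. -54.] maxstep 1.8
```

```bash
cat > plan3.py <<'E'
from h import *; from sim import *; from clr import clr
o=status.get_obs(); R=Ro.from_euler('xyz',o['orientation'],degrees=True).as_matrix();z=R[:,2]
for y in(.06,.05):
  for gx in (.602,.608):
    A=np.array([gx,y,.08]); print('== y',y,gx,'clr',[round(clr(R,np.array([gx,t,.08])),4) for t in(y,-.05)])
    w=[[.44,-.2,.28],A-z*.13,A-z*.06,A,[gx,0,.08],[gx,-.05,.08],np.array([gx-.02,-.08,.08])-z*.08]
    track(o['joint_pos'],[(x,R) for x in w])
for p_ in w: print(delta(p_))
# rotor angle from scene camera cloud
t=snap('scene'); C=cloud(t); m=(abs(C[...,2]-.09)<.004); d=C[m][:,:2]-[.674,.005]; r=np.hypot(*d.T); k=(r>.05)&(r<.094)
a=np.degrees(np.arctan2(d[k,1],d[k,0])); h=np.histogram(a%120,bins=24,range=(0,120)); print(k.sum(),h[0])
ph=np.exp(3j*np.radians(a)).mean(); print('vane angle mod 120',np.degrees(np.angle(ph))/3,abs(ph))
E
python3 plan3.py
```

```text
== y 0.06 0.602 clr [np.float64(0.02), np.float64(0.0177)]
[ 0.44 -0.2   0.28] [-24.  -8. -23. -34. -53. -48.] maxstep 3.7
[0.531 0.029 0.184] [  25.   -5.  -53.   10.   -5. -121.] maxstep 13.2
  off 2 4 7e-05
  off 3 4 0.00011
  off 4 4 9e-05
[0.569 0.046 0.128] [  24.    6.  -47.   -6.   -1. -105.] maxstep 7.2
[0.602 0.06  0.08 ] [ 22.  14. -38. -26.  -2. -84.] maxstep 7.5
[0.602 0.    0.08 ] [  9.  14. -30. -41. -13. -58.] maxstep 9.6
[ 0.602 -0.05   0.08 ] [ -0.  15. -27. -46. -19. -47.] maxstep 4.1
[ 0.538 -0.099  0.144] [ -6.   5. -31. -39. -27. -51.] maxstep 1.7
== y 0.06 0.608 clr [np.float64(0.015), np.float64(0.0127)]
[ 0.44 -0.2   0.28] [-24.  -8. -23. -34. -53. -48.] maxstep 3.7
[0.537 0.029 0.184] [  24.   -4.  -52.    7.   -6. -118.] maxstep 11.9
  off 2 4 3e-05
  off 3 4 6e-05
  off 4 4 5e-05
[0.575 0.046 0.128] [  24.    6.  -47.   -6.   -1. -105.] maxstep 6.9
[0.608 0.06  0.08 ] [ 21.  14. -37. -26.  -3. -83.] maxstep 8.1
[0.608 0.    0.08 ] [  8.  14. -30. -41. -13. -59.] maxstep 9.0
[ 0.608 -0.05   0.08 ] [ -0.  15. -27. -46. -19. -48.] maxstep 4.0
[ 0.544 -0.099  
[... 742 characters left out ...]
.   -2.   -9. -109.] maxstep 9.3
[0.575 0.036 0.128] [ 22.   6. -44. -11.  -3. -99.] maxstep 5.5
[0.608 0.05  0.08 ] [ 19.  14. -35. -31.  -5. -77.] maxstep 5.8
[0.608 0.    0.08 ] [  8.  14. -30. -41. -13. -59.] maxstep 7.6
[ 0.608 -0.05   0.08 ] [ -0.  15. -27. -46. -19. -48.] maxstep 4.0
[ 0.544 -0.099  0.144] [ -6.   5. -30. -39. -27. -51.] maxstep 1.7
[-0.0627  0.2008  0.0045]
[-0.0829  0.3834  0.1859]
[-0.0829  0.3834  0.2559]
[-0.0829  0.3834  0.3159]
[-0.0844  0.3348  0.3042]
[-0.0859  0.2862  0.2924]
[-0.0702  0.2592  0.1944]
228 [  0  10 113  99   6   0   0   0   0   0   0   0   0   0   0   0   0   0
   0   0   0   0   0   0]
vane angle mod 120 14.681637826320577 0.9885304335197708
```

```bash
echo '[[[-0.018, 0.055, 0.001], 0, 0.088], [[-0.036, 0.11, 0.002], 0, 0.088], [[-0.054, 0.165, 0.004], 0, 0.088], [[-0.065, 0.215, 0.02], 0, 0.088], [[-0.067, 0.255, 0.05], 0, 0.088], [[-0.069, 0.295, 0.08], 0, 0.088]]' | python3 -m pendant
cat > d.py <<'E'
from h import *
o=status.get_obs(); print(o['joint_pos'].round(1))
for p in ([.535,.03,.19],[.588,.05,.115],[.604,.05,.08]): print(delta(p))
E
python3 d.py; python3 st.py
```

```text
clock: 29.4
tool_pos: [0.4741, -0.0877, 0.2445]
orientation: [164.6, 33.8, 177.6]
force: [0.8, 0.2, -0.5]
opening: 0.0873
gripper_force: 0.0
[ -0.  -10.5 -34.3 -25.4 -34.5 -70.6]
[-0.0162  0.0956  0.0996]
[-0.0179  0.0927  0.1935]
[-0.0117  0.0833  0.2303]
[ -0.  -10.5 -34.3 -25.4 -34.5 -70.6]
tilt 36.7 az 24.0 y [-0.108  0.969  0.22 ]
[-0.41  0.89  0.09]
```

```bash
echo '[[[-0.006, 0.03, 0.035], 0, 0.088], [[-0.011, 0.06, 0.068], 0, 0.088], [[-0.016, 0.09, 0.1], 0, 0.088], [[-0.018, 0.093, 0.14], 0, 0.088], [[-0.018, 0.093, 0.165], 0, 0.088], [[-0.018, 0.093, 0.19], 0, 0.088], [[-0.018, 0.093, 0.193], 0, 0.088]]' | python3 -m pendant
python3 d.py; python3 st.py
```

```text
clock: 30.28
tool_pos: [0.5843, 0.0472, 0.1181]
orientation: [164.7, 33.5, 177.7]
force: [-0.2, -0.3, 0.1]
opening: 0.0873
gripper_force: 0.0
[ 22.2   9.  -41.1 -16.7  -3.6 -93.5]
[ 0.0008  0.0043 -0.0947]
[-0.0013  0.0016 -0.0008]
[ 0.0047 -0.0078  0.0361]
[ 22.2   9.  -41.1 -16.7  -3.6 -93.5]
tilt 36.5 az 24.0 y [-0.106  0.97   0.22 ]
[-0.41  0.89  0.09]
```

Tracking well. I'll descend to the hook point, check it, then sweep.

```bash
echo '[[[0.003, -0.002, 0.018], 0, 0.088], [[0.005, -0.006, 0.036], 0, 0.088], [[0.005, -0.007, 0.036], 0, 0.088]]' | python3 -m pendant
python3 - <<'E'
from h import *
s=snap('wrist'); save(s,'w5.png',(120,120,540,400),1.8)
E
python3 d.py
```

```text
clock: 30.65
tool_pos: [0.6003, 0.0481, 0.0864]
orientation: [164.7, 33.6, 177.6]
force: [0.6, -0.8, -0.4]
opening: 0.0872
gripper_force: 0.0
[ 18.2  13.6 -34.5 -32.   -6.4 -75.3]
[-0.0036  0.0121 -0.1286]
[-0.0054  0.0095 -0.0346]
[0.0007 0.0001 0.0022]
```

View pics/w5.png

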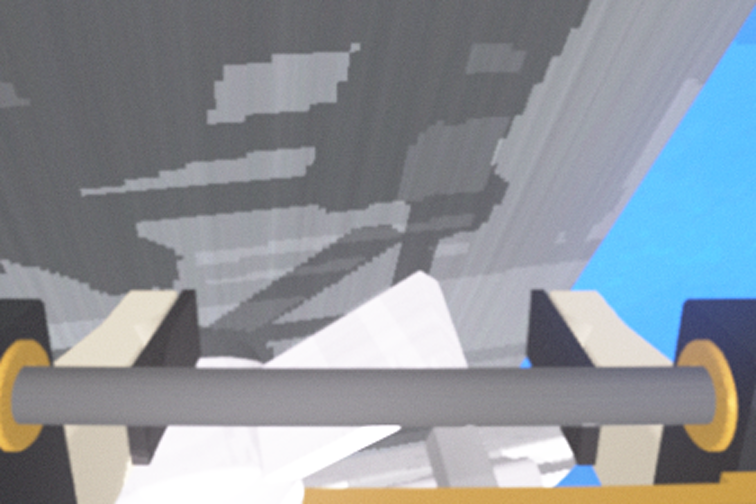

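The front-left vane, tip at (425,275), stands between the open fingers with the left finger beyond it. Sweep now.

```bash
echo '[[[0, -0.012, -0.003], 0, 0.088], [[-0.001, -0.028, -0.007], 0, 0.088], [[-0.002, -0.058, -0.014], 0, 0.088], [[-0.003, -0.1, -0.024], 0, 0.088], [[-0.004, -0.125, -0.073], 0, 0.088], [[-0.004, -0.138, -0.133], 0, 0.088], [[-0.004, -0.14, -0.185], 0, 0.088]]' | python3 -m pendant
cat > rot.py <<'E'
from h import *
def ang():
    t=snap('scene'); C=cloud(t); m=(abs(C[...,2]-.09)<.004); d=C[m][:,:2]-[.674,.005]; r=np.hypot(*d.T); k=(r>.05)&(r<.094)
    ph=np.exp(3j*np.arctan2(d[k,1],d[k,0])).mean(); return t['o']['clock'],np.degrees(np.angle(ph))/3,k.sum(),abs(ph)
L=[ang() for _ in range(3)]
for l in L: print(np.round(l,2))
E
python3 rot.py
```

```text
clock: 31.58
tool_pos: [0.5152, -0.1339, 0.2083]
orientation: [164.8, 33.6, 177.6]
force: [-0.3, -0.8, 0.5]
opening: 0.0878
gripper_force: 0.0
[ 31.58 -37.16 264.     0.99]
[ 31.62 -21.46 261.     0.99]
[ 31.68  -4.95 149.     0.99]
```

```bash
echo '[[[0, 0, -0.05], 0, 0.088], [[0, 0, -0.08], 0, 0.088], [[0, 0, -0.08], 0, 0.088], [[0, 0, -0.08], 0, 0.088], [[0, 0, -0.08], 0, 0.088], [[0, 0, -0.08], 0, 0.088], [[0, 0, -0.08], 0, 0.088], [[0, 0, -0.08], 0, 0.088]]' | python3 -m pendant | head -1; python3 rot.py
echo '[[[0, 0, 0], 0, 0.088], [[0, 0, 0], 0, 0.088], [[0, 0, 0], 0, 0.088], [[0, 0, 0], 0, 0.088], [[0, 0, 0], 0, 0.088], [[0, 0, 0], 0, 0.088], [[0, 0, 0], 0, 0.088], [[0, 0, 0], 0, 0.088]]' | python3 -m pendant | head -1
echo '[[[0, 0, 0], 0, 0.088], [[0, 0, 0], 0, 0.088], [[0, 0, 0], 0, 0.088], [[0, 0, 0], 0, 0.088], [[0, 0, 0], 0, 0.088], [[0, 0, 0], 0, 0.088], [[0, 0, 0], 0, 0.088], [[0, 0, 0], 0, 0.088]]' | python3 -m pendant | head -1; python3 rot.py
```

```text
clock: 32.72
[ 32.72  59.54 180.     0.99]
[ 32.78 -46.37 224.     0.99]
[ 32.83 -33.81 261.     0.99]
clock: 33.88
clock: 34.88
[ 34.88 -59.52 169.     0.99]
[ 34.92 -49.25 186.     0.99]
[ 34.98 -41.09 260.     0.99]
```

```bash
H='x'; for i in 1; do :; done
echo '[[[0, 0, 0], 0, 0.088], [[0, 0, 0], 0, 0.088], [[0, 0, 0], 0, 0.088], [[0, 0, 0], 0, 0.088], [[0, 0, 0], 0, 0.088], [[0, 0, 0], 0, 0.088], [[0, 0, 0], 0, 0.088], [[0, 0, 0], 0, 0.088]]' | python3 -m pendant | head -1
echo '[[[0, 0, 0], 0, 0.088], [[0, 0, 0], 0, 0.088], [[0, 0, 0], 0, 0.088], [[0, 0, 0], 0, 0.088], [[0, 0, 0], 0, 0.088], [[0, 0, 0], 0, 0.088], [[0, 0, 0], 0, 0.088], [[0, 0, 0], 0, 0.088]]' | python3 -m pendant | head -1
echo '[[[0, 0, 0], 0, 0.088], [[0, 0, 0], 0, 0.088], [[0, 0, 0], 0, 0.088], [[0, 0, 0], 0, 0.088], [[0, 0, 0], 0, 0.088], [[0, 0, 0], 0, 0.088], [[0, 0, 0], 0, 0.088], [[0, 0, 0], 0, 0.088]]' | python3 -m pendant | head -1
echo '[[[0, 0, 0], 0, 0.088], [[0, 0, 0], 0, 0.088], [[0, 0, 0], 0, 0.088], [[0, 0, 0], 0, 0.088], [[0, 0, 0], 0, 0.088], [[0, 0, 0], 0, 0.088], [[0, 0, 0], 0, 0.088], [[0, 0, 0], 0, 0.088]]' | python3 -m pendant | head -1
echo '[[[0, 0, 0], 0, 0.088], [[0, 0, 0], 0, 0.088], [[0, 0, 0], 0, 0.088], [[0, 0, 0], 0, 0.088], [[0, 0, 0], 0, 0.088], [[0, 0, 0], 0, 0.088], [[0, 0, 0], 0, 0.088], [[0, 0, 0], 0, 0.088]]' | python3 -m pendant | head -1
python3 rot.py
```

```text
clock: 36.02
clock: 37.02
clock: 38.02
clock: 39.02
clock: 40.02
[ 40.02   1.98 145.     0.99]
[ 40.08   3.93 145.     0.99]
[ 40.12   5.73 152.     0.99]
```

```bash

echo '[[[0, 0, 0], 0, 0.088], [[0, 0, 0], 0, 0.088], [[0, 0, 0], 0, 0.088], [[0, 0, 0], 0, 0.088], [[0, 0, 0], 0, 0.088], [[0, 0, 0], 0, 0.088], [[0, 0, 0], 0, 0.088], [[0, 0, 0], 0, 0.088]]' | python3 -m pendant | head -1
echo '[[[0, 0, 0], 0, 0.088], [[0, 0, 0], 0, 0.088], [[0, 0, 0], 0, 0.088], [[0, 0, 0], 0, 0.088], [[0, 0, 0], 0, 0.088], [[0, 0, 0], 0, 0.088], [[0, 0, 0], 0, 0.088], [[0, 0, 0], 0, 0.088]]' | python3 -m pendant | head -1
echo '[[[0, 0, 0], 0, 0.088], [[0, 0, 0], 0, 0.088], [[0, 0, 0], 0, 0.088], [[0, 0, 0], 0, 0.088], [[0, 0, 0], 0, 0.088], [[0, 0, 0], 0, 0.088], [[0, 0, 0], 0, 0.088], [[0, 0, 0], 0, 0.088]]' | python3 -m pendant | head -1
python3 rot.py
echo '[[[0, 0, 0], 0, 0.088], [[0, 0, 0], 0, 0.088], [[0, 0, 0], 0, 0.088], [[0, 0, 0], 0, 0.088], [[0, 0, 0], 0, 0.088], [[0, 0, 0], 0, 0.088], [[0, 0, 0], 0, 0.088], [[0, 0, 0], 0, 0.088]]' | python3 -m pendant | head -1
python3 rot.py
python3 -c "
from h import *
save(snap('scene'),'end.png',k=1.25)"
```

```text
clock: 41.18
clock: 42.18
clock: 43.18
[ 43.18  36.93 263.     0.99]
[ 43.22  36.91 264.     0.99]
[ 43.28  37.01 267.     0.99]
clock: 44.32
[ 44.32  37.02 264.     0.99]
[ 44.38  36.9  261.     0.99]
[ 44.42  37.05 264.     0.99]
```

View pics/end.png

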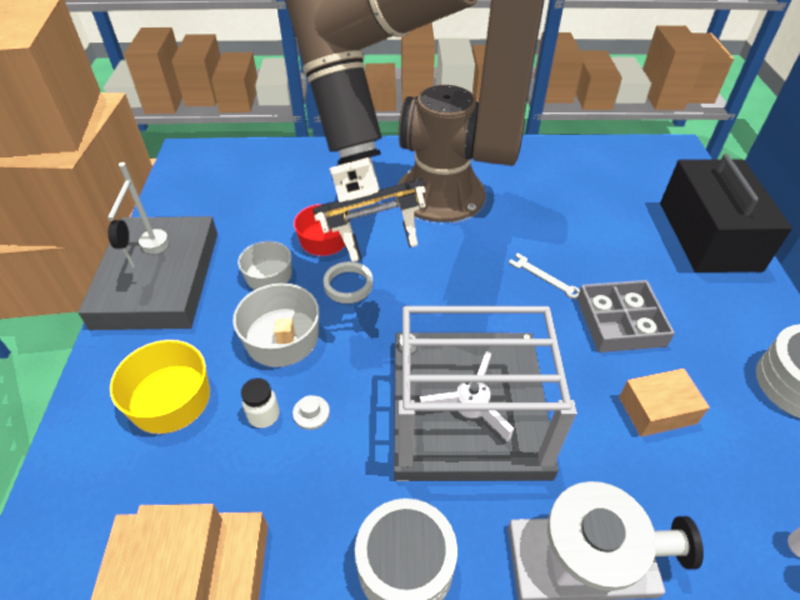

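The block is in the steel bowl at (285,328). The rotor at (473,400) is at rest, the bush is still at (407,342), everything else is unmoved, and the arm is clear.

```bash
python3 -c "
from plant import job; print(job.close_job())"
```

```text
the job is handed in; nothing more can be done
None
```

The block is in the larger steel bowl. Spun anticlockwise at about 5.6 rad/s, the rotor coasted freely for more than two turns and came to rest, with no contact on the guard, bush or other things seen in the readings and pictures; the job was handed in at about 44 s, and no verdict was shown.

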